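# Load the deburred parts into the bench dryer

## Task

Swing the dryer's orange door wide open by its handle, pull the tray out to its stop, and put every deburred metal part from the rubber mat (block, U-channel, T-bracket and frame, as many as there are) into the tray, all resting on its floor and none on top of another. Then push the tray fully home, shut the door completely, and only then press the green start button on the roof all the way down, leaving the hammer, file and small round collar where they lie. Never let the door swing onto the pulled-out tray.

Things in the scene. Friction and masses are not known exactly. Their poses are not given: they have to be found in the camera images.
- dryer: Bench-top parts dryer, a fixed box. Origin: on the bench, under the chamber's centre; x points away from its front, y to the left seen from the robot, z up. Grey plinth 65 mm high (x from -160) under a white chamber 250 mm wide (y +-125), 220 mm deep (x +-110), flat roof at 160 mm. The chamber's open front at x = -110 is covered by the door.
- dryer_door (a joint): Angle of the orange door, rad: 0 shut, 1.57 square to the front, 1.7 at its stop. Upright hinge at the chamber's left (+y) front edge; it swings towards the robot and to the left (from above the handle circles clockwise as it opens). Stays where left, friction 0.12 N m. May start ajar (up to 0.15).
- dryer_door_handle (a point): Grip point on the axis of the door's upright round steel bar handle: 11 mm thick, 72 to 150 mm above the bench (this point at 122), axis 40 mm off the door's face. Door: orange pan 250 mm wide, 60 mm deep, 67 to 158 mm above the bench. The handle is 220 mm from the hinge along the door and 100 mm in front of the hinge line. Turns with the door.
- dryer_door_hinge (a point): A point on the door's upright hinge axis, 110 mm above the bench.
- dryer_tray (a joint): How far the tray is pulled out, m: 0 fully home, 0.165 at its stop. Slides along the dryer's -x axis, friction about 1.2 N. Starts home, behind the door. With the door open beyond about 1.45 rad the tray passes clear.
- dryer_tray_handle (a point): Grip point on the axis of the tray's handle: an upright round steel bar 11 mm thick, 83 to 141 mm above the bench (this point at 122), in the middle of the tray's width, its axis 39 mm in front of the tray's steel front plate (210 mm wide, top at 141 mm). When home it sticks out in front of the chamber, in the hollow of the shut door.
- dryer_tray_in (a point): Centre of the tray's inner floor, 80 mm above the bench; axes as the dryer's. Aluminium tray 180 x 180 mm inside, 5 mm walls rising 25 mm above this floor (front plate 61 mm). Pulled to the stop, the roof's front edge is 64 mm behind (+x of) this point, so the rear 26 mm of the tray stays under the roof.
- start_button (a joint): Travel of the start button, m: 0 up, 0.006 fully down (about 5 N), springs back.
- start_button_top (a point): Centre of the top face of the green round start button (30 mm wide) in a black housing on the dryer's roof, near its front right corner. It is pressed straight down.
- part_block: Steel stepped block, 56 x 28 x 30 mm (x, y, z), 0.26 kg: 20 mm high over its full length, the middle 30 mm of its length a step higher. Origin at the centre of its bounding box, z up as it starts. May be absent.
- part_channel: Aluminium U-channel lying open side up, 56 x 34 x 28 mm, walls 7 mm, 0.07 kg. Origin at the centre of its bounding box. May be absent.
- part_tee: Dark steel T-bracket: base 56 x 38 x 7 mm with an upright web 9 mm thick along its x axis in the middle, 34 mm high in all, 0.15 kg. Origin at the centre of its bounding box. May be absent.
- part_frame: Brass rectangular frame, 58 x 44 x 26 mm, walls 7 mm, open through the middle, 0.14 kg. Origin at the centre of its bounding box. May be absent.
- hammer: Hammer with a wooden handle, lying at the left of the bench, a bystander.
- file: Flat file with an orange handle, 225 mm long, a bystander.
- collar: Small dark steel shaft collar, 34 mm wide, 16 mm high, lying among the parts on the rubber mat, a bystander (not one of the parts to dry).
There are look-alikes about, which are no part of the job. What is shaped like the part_channel but blue is not meant. There is more than one size of the part_frame; the job needs the smaller.

How it is judged (in metres and radians):
On the way, in this order (a step that is already met when the one before it is completed fails the run):
1. the door is swung wide open (beyond 1.45 rad) with the tray still in (value of joint dryer_door above 1.45 rad and value of joint dryer_tray below 0.03 m), for 0.2 s.
2. the tray is pulled out to its stop (beyond 0.157 m) with the door open (value of joint dryer_tray above 0.157 m and value of joint dryer_door above 1.35 rad), for 0.2 s.
3. every part lies in the pulled-out tray and is let go (x of part_block in the frame of dryer_tray_in between -0.085 and 0.085 m and y of part_block in the frame of dryer_tray_in between -0.085 and 0.085 m and z of part_block in the frame of dryer_tray_in between -0.005 and 0.034 m and x of part_channel in the frame of dryer_tray_in between -0.085 and 0.085 m and y of part_channel in the frame of dryer_tray_in between -0.085 and 0.085 m and z of part_channel in the frame of dryer_tray_in between -0.005 and 0.034 m and x of part_tee in the frame of dryer_tray_in between -0.085 and 0.085 m and y of part_tee in the frame of dryer_tray_in between -0.085 and 0.085 m and z of part_tee in the frame of dryer_tray_in between -0.005 and 0.034 m and x of part_frame in the frame of dryer_tray_in between -0.085 and 0.085 m and y of part_frame in the frame of dryer_tray_in between -0.085 and 0.085 m and z of part_frame in the frame of dryer_tray_in between -0.005 and 0.034 m and contact force between the fingers and part_block below 0.1 N and contact force between the fingers and part_channel below 0.1 N and contact force between the fingers and part_tee below 0.1 N and contact force between the fingers and part_frame below 0.1 N and value of joint dryer_tray above 0.1 m), for 0.2 s.
4. the tray with every part is pushed fully home, the door still open (x of part_block in the frame of dryer_tray_in between -0.085 and 0.085 m and y of part_block in the frame of dryer_tray_in between -0.085 and 0.085 m and z of part_block in the frame of dryer_tray_in between -0.005 and 0.034 m and x of part_channel in the frame of dryer_tray_in between -0.085 and 0.085 m and y of part_channel in the frame of dryer_tray_in between -0.085 and 0.085 m and z of part_channel in the frame of dryer_tray_in between -0.005 and 0.034 m and x of part_tee in the frame of dryer_tray_in between -0.085 and 0.085 m and y of part_tee in the frame of dryer_tray_in between -0.085 and 0.085 m and z of part_tee in the frame of dryer_tray_in between -0.005 and 0.034 m and x of part_frame in the frame of dryer_tray_in between -0.085 and 0.085 m and y of part_frame in the frame of dryer_tray_in between -0.085 and 0.085 m and z of part_frame in the frame of dryer_tray_in between -0.005 and 0.034 m and value of joint dryer_tray below 0.008 m and value of joint dryer_door above 0.6 rad), for 0.2 s.
5. the door is shut (value of joint dryer_tray below 0.008 m and value of joint dryer_door below 0.04 rad), for 0.2 s.
6. the start button is pressed down with the door shut and the tray home (all of step 5 and value of joint start_button above 0.004 m), for 0.02 s.
At the end, for the whole second after the job is handed in: Every part present rests in the tray, centre within 85 mm of the tray's centre both ways and under 34 mm above its floor (none on another); tray home within 8 mm; door shut within 0.04 rad; start button pressed after that and up again (all of step 5 and x of part_block in the frame of dryer_tray_in between -0.085 and 0.085 m and y of part_block in the frame of dryer_tray_in between -0.085 and 0.085 m and z of part_block in the frame of dryer_tray_in between -0.005 and 0.034 m and x of part_channel in the frame of dryer_tray_in between -0.085 and 0.085 m and y of part_channel in the frame of dryer_tray_in between -0.085 and 0.085 m and z of part_channel in the frame of dryer_tray_in between -0.005 and 0.034 m and x of part_tee in the frame of dryer_tray_in between -0.085 and 0.085 m and y of part_tee in the frame of dryer_tray_in between -0.085 and 0.085 m and z of part_tee in the frame of dryer_tray_in between -0.005 and 0.034 m and x of part_frame in the frame of dryer_tray_in between -0.085 and 0.085 m and y of part_frame in the frame of dryer_tray_in between -0.085 and 0.085 m and z of part_frame in the frame of dryer_tray_in between -0.005 and 0.034 m and value of joint start_button below 0.002 m and velocity of joint dryer_door below 0.05 rad/s and linear speed of each of part_block, part_channel, part_tee, part_frame below 0.03 m/s); the robot touches nothing.
It fails at once if the door is swung onto the pulled-out tray (door below 1.0 rad with the tray out by more than 60 mm) (value of joint dryer_tray above 0.06 m and value of joint dryer_door below 1 rad).
It fails at once if the hammer, file or collar is moved by more than 6 cm (distance of any of hammer, file, collar from where it was at the start of the episode above 0.06 m).
Of part_block, part_channel, part_tee, part_frame only 2 to 4 are there at a start; the rules pass over those that are not, and their reading is None.
At some moment in a run one of part_block, part_channel, part_tee, part_frame may be knocked a few centimetres aside while the robot is not near it.
Once in a run the grip may slacken for a moment while it holds something.
It also fails if it takes over 210 s, if anything falls off the work surface, if the arm or the gripper's body presses on something with over 40 N, if the wrist force passes 120 N, or if a joint passes its speed limit or range.

## Robot

A 6-joint arm with a two-finger parallel gripper is mounted at the origin on the work surface. World frame = base frame: x ahead of the robot, y to its left, z up, the work surface at z = 0. Lengths are in mm, angles in rad, forces in N, time in s.
With the tool pointing down it reaches from about 275 to 1000 mm from the base axis. Payload 8.4 kg.
Tool frame: the origin (TCP) lies between the finger pads; the fingertips stand 25 mm ahead of it and the grasp point (between the pads) lies 6 mm ahead of it; z points along the fingers, y is the line along which they close (so a half turn about z gives the same grasp; the last joint's range is limited). The gripper opens to 85 mm and grips with 20 to 120 N. Pads are 22 mm wide; open, the fingers measure 114 mm over their backs; the gripper's body (76 mm by 85 mm) begins 54 mm behind the grasp point. The pads swing forward as they close: fully open they stand 13 mm farther back than shut.
Start: joints at [1.171, 0.353, 1.633, -0, 1.155, -0.002], TCP at [242.118, 576.2, 256.281] pointing down, gripper open.
Joint ranges: [-2.63, 2.63], [-0.92, 2.1], [0.06, 2.66], [-1.3, 4.44], [0, 2.69], [-3.02, 3.02]. Speed limits (rad/s): [2.22, 2.22, 2.79, 3.14, 3.14, 3.14].

## Interface

Orientations are given as [roll, pitch, yaw] about the fixed x, y, z axes, in that order (R = Rz(yaw) Ry(pitch) Rx(roll)).
In Python, from rig import r, eyes, workorder gives the robot as it stands. The module is installed in compiled form; this text tells all that it offers.
- The arm moves only by the tool step_arm, never from a script. Its argument "moves" is a list of rows, each an object of numbers: "tx", "ty", "tz": the shift along the tool's x, y, z scaled (see below); "ax", "ay", "az": the turn, a rotation vector about the tool's x, y, z scaled (see below). In form: [{"tx": .., "ty": .., "tz": .., "ax": .., "ay": .., "az": ..}, ...]. A call has 1 to 5 rows; each row shifts and turns the commanded pose from where the row before left it, along the tool's axes as they then stand; what a row does not reach is not made up. The controller multiplies each number of a shift by 25 mm and each number of a turn by 90 degrees. A row lasts 1/8 s, in which the tool goes at most 62.5 mm and 10.7 degrees, less where a joint would pass 70% of its speed; a pose out of reach is approached as far as the arm can. A call with a number of a shift or a turn outside -1 to 1 is refused whole. A call with a gripper value outside its range is refused whole. "gripper" is the opening, from 0 (shut) to 1 (fully open), set as the call begins (left out, the last holds). The fingers move at their own pace and stop on an object; "newtons" is the grip in N (left out, the last holds). Time passes only in rows, so rows that do not move let the fingers close. It gives the time, the measured TCP pose, the force, the opening and the grip force at its end, in the units of the state.
- r.sense(): the state, without advancing time (a new reading comes with each control period).
- eyes.grab_frame(name): name is "scene" or "top" or "wrist"; returns (picture, depth): 420x560x3 uint8, red, green, blue; 420x560 float32, mm along the optical axis (not along the pixel's ray), 0 where there is no reading.
- eyes.camera_info(name): a dict with "intrinsics" (3x3 intrinsics, pixels), "cam_to_world" (4x4, takes a point from camera to world coordinates). Camera axes: x right, y up, looking along -z (the intrinsics and any distortion apply to the point x, -y, -z); pixel columns grow to the right and rows downward; lengths in mm; the calibration is good to about 2 mm. The wrist camera is an equidistant fisheye: a pixel r from the principal point sees the ray r / f radians off the axis. A picture is of the moment at which its call begins: read the wrist's pose just before it. camera_info takes no time and is no camera call; for the wrist camera it gives the pose at the moment of the call.
- workorder.sign_off(): hands the job in; it is judged then, once.
The state is a dict: "clock": time; "qpos": joint angles; "qvel": joint speeds; "joint_efforts": joint torques, N m; "eef_pos": TCP position; "tcp_rot": TCP orientation; "contact_force": force on the tool from outside, world axes, zero at the start; "wrist_torque": the same for the moment, N m; "opening": opening from 0.0 (shut) to 1.0 (fully open); "grasp_force": force on a finger pad.
Only numpy, scipy, OpenCV 4.12 (cv2) and the standard library are available. Lean on these libraries where they do the work, as an engineer would, in place of code of your own. Each camera call takes 0.05 s, during which the arm holds its last target. There are 200 camera calls.

## Working session

There is one attempt and no reset: what is moved stays moved. The work goes in short steps, Python scripts to look and compute and a tool call to move; the robot and the scene stay as the last step left them, time stands still between calls to the robot, and variables do not carry over. Pictures are saved under pics/ and viewed, at most 14 in all, crops included, and the job is handed in when it is done.

Besides the shell and the picture viewer there is one more tool, called after "Call:" by a JSON object that holds its "fn" and its "kwargs". step_arm: Moves the arm, as the interface text tells. Its arguments: {"type":"object","properties":{"moves":{"type":"array","items":{"type":"object","properties":{"tx":{"type":"number"},"ty":{"type":"number"},"tz":{"type":"number"},"ax":{"type":"number"},"ay":{"type":"number"},"az":{"type":"number"}}}},"gripper":{"type":"number"},"newtons":{"type":"number"}},"required":["moves"]}

```bash
ls; mkdir -p pics; cat > h.py <<'E'
from rig import r, eyes, workorder
import numpy as np, cv2
from scipy.spatial.transform import Rotation as R
def grab(n):
    i=eyes.camera_info(n); p,d=eyes.grab_frame(n)
    np.savez('last_%s.npz'%n,p=p,d=d,K=i['intrinsics'],T=i['cam_to_world']); return p,d
def w(n,u,v,z=None):
    f=np.load('last_%s.npz'%n);K,T,d=f['K'],f['T'],f['d']
    u=np.asarray(u,float);v=np.asarray(v,float)
    x=(u-K[0,2])/K[0,0];y=(v-K[1,2])/K[1,1]
    ray=np.stack([x,-y,-np.ones_like(x)],-1)
    if z is None:
        D=d[v.astype(int),u.astype(int)]
        P=ray*D[...,None]
    else:
        rw=ray@T[:3,:3].T; s=(z-T[2,3])/rw[...,2]; P=ray*s[...,None]
    return P@T[:3,:3].T+T[:3,3]
E
python3 - <<'E'
from h import *
for n in('scene','top'):
    p,d=grab(n); cv2.imwrite('pics/%s0.png'%n,cv2.resize(p[...,::-1],(784,588),interpolation=cv2.INTER_CUBIC)); i=eyes.camera_info(n);print(n,i)
print(r.sense())
E
```

```text
pics
scene {'intrinsics': array([[428.50486602,   0.        , 282.9431107 ],
       [  0.        , 428.50486602, 207.05585248],
       [  0.        ,   0.        ,   1.        ]]), 'cam_to_world': array([[ 8.38808217e-01, -3.51518842e-01,  4.15734625e-01,
         1.03593992e+03],
       [ 5.44371835e-01,  5.30664502e-01, -6.49657211e-01,
        -7.97316634e+02],
       [ 7.75114343e-03,  7.71252028e-01,  6.36482702e-01,
         8.96287587e+02],
       [ 0.00000000e+00,  0.00000000e+00,  0.00000000e+00,
         1.00000000e+00]])}
top {'intrinsics': array([[380.26966703,   0.        , 277.81585021],
       [  0.        , 380.26966703, 208.438896  ],
       [  0.        ,   0.        ,   1.        ]]), 'cam_to_world': array([[-2.84222397e-02,  9.89515190e-01, -1.41604612e-01,
         4.04843936e+02],
       [-9.99571544e-01, -2.71438480e-02,  1.09517061e-02,
        -1.56719324e+01],
       [ 6.99318550e-03,  1.41855212e-01,  9.89862715e-01,
         1.23402206e+03],
       [ 0.00000000e+00,  0.00000000e+00,  0.00000000e+00,
         1.00000000e+00]])}
{'clock': 0.1, 'qpos': array([ 1.17060195e+00,  3.53563024e-01,  1.63401607e+00,  2.13797479e-05,
        1.15519352e+00, -2.36654276e-03]), 'qvel': array([-0.00104143, -0.00099909,  0.00107849, -0.00025805, -0.00164899,
        0.00035648]), 'joint_efforts': array([-2.21499060e-03, -6.06356835e+01, -3.42814529e+01, -6.19712478e-05,
        3.95101481e-03, -5.07035395e-06]), 'eef_pos': array([241.96682101, 575.8614256 , 255.66534078]), 'tcp_rot': array([-3.14041275e+00, -2.23419151e-05,  2.74375616e+00]), 'contact_force': array([ 0.02413574, -0.04101453, -0.20405049]), 'wrist_torque': array([-0.05824491, -0.01821262,  0.03475285]), 'grasp_force': 0.0, 'opening': 0.9979719669184604}
```

View pics/top0.png

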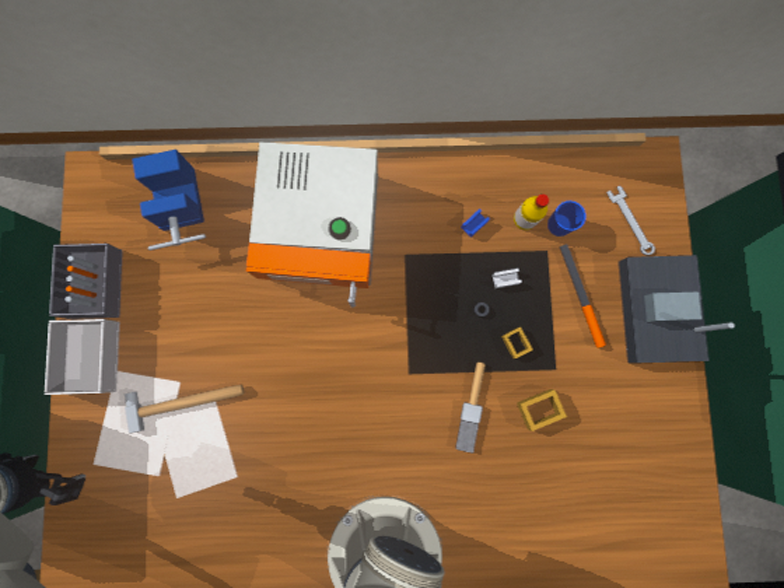

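View pics/scene0.png

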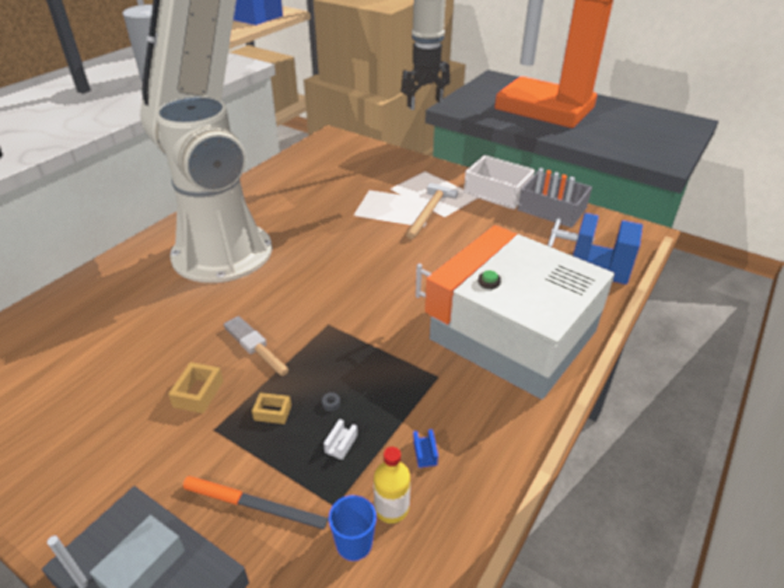

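The top view shows only a channel (507,277), a small frame (517,343) and the collar (481,309) on the mat. The dryer sits at (312,210), with the button at (339,228) and the handle at (352,292). The larger frame at (543,410) and the blue channel at (475,222) are decoys. Next I measure with depth.

```bash
python3 - <<'E'
from h import *
f=np.load('last_top.npz');d=f['d'];p=f['p'].astype(int)
v,u=np.mgrid[0:420,0:560]; P=w('top',u,v); 
# mat objects
m=(P[...,2]>5)&(d>0)&(u>290)&(u<395)&(v>180)&(v<266)
n,l,s,c=cv2.connectedComponentsWithStats(m.astype(np.uint8))
for i in range(1,n):
    if s[i,4]<15: continue
    q=P[l==i]; zt=np.percentile(q[:,2],90); 
    vv,uu=np.where(l==i); top=q[q[:,2]>zt-5]
    rc=cv2.minAreaRect(top[:,:2].astype(np.float32))
    print(s[i],'zt',zt,rc, p[l==i].mean(0))
# roof
m=(abs(P[...,2]-160)<6)&(p.min(-1)>150)&(u>150)&(u<290)&(v<230)
q=P[m]; rc=cv2.minAreaRect(q[:,:2].astype(np.float32)); print('roof',rc,cv2.boxPoints(rc),q[:,2].mean())
g=(p[...,1]>p[...,0]+40)&(p[...,1]>p[...,2]+30)&(u>200)&(u<280)&(v>130)&(v<190)
print('btn',P[g].mean(0),np.percentile(P[g],[5,50,95],axis=0),g.sum())
o=(p[...,0]>180)&(p[...,2]<80)&(u>160)&(u<280)&(v>160)&(v<210)&(P[...,2]>150)
rc=cv2.minAreaRect(P[o][:,:2].astype(np.float32));print('door',rc,cv2.boxPoints(rc),np.median(P[o][:,2]))
for r_ in range(198,220): pass
hm=(u>240)&(u<262)&(v>198)&(v<220)&(P[...,2]>60)&~o
print('handle',[(a,b,P[b,a].round()) for b,a in zip(*np.where(hm))][:30])
img=f['p'][190:225,225:275][...,::-1]
cv2.imwrite('pics/h.png',cv2.resize(img,None,fx=12,fy=12,interpolation=cv2.INTER_CUBIC))
a=f['p'][175:270,285:400][...,::-1]; cv2.imwrite('pics/mat.png',cv2.convertScaleAbs(cv2.resize(a,None,fx=6,fy=6,interpolation=cv2.INTER_CUBIC),alpha=1.5,beta=30))
E
```

```text
[352 192  20  14 179] zt 29.03824450881307 ((604.134521484375, -300.9270324707031), (34.371337890625, 53.79376220703125), 10.082874298095703) [177.77094972 179.32402235 185.7150838 ]
[338 215  11  12  74] zt 17.50846776112351 ((534.2223510742188, -239.94796752929688), (29.47889518737793, 29.492067337036133), 88.19233703613281) [65.08108108 65.58108108 70.22972973]
[358 233  23  23 182] zt 28.26347617296624 ((454.1045227050781, -315.8157043457031), (57.31032943725586, 44.52908706665039), 25.210426330566406) [156.98901099 122.27472527  49.00549451]
[339 259   8   7  45] zt 20.950230447741117 ((401.138671875, -229.43011474609375), (14.60135555267334, 20.047109603881836), 74.23807525634766) [186.13333333 147.11111111  98.64444444]
roof ((714.6792602539062, 130.62332153320312), (250.1761932373047, 328.6466979980469), 84.67086791992188) [[539.44836   21.337746]
 [866.67456   -9.185928]
 [889.91016  239.9089  ]
 [562.68396  270.43256 ]] 159.55070472981916
btn [692.96375411  71.67885082 180.81508713] [[682.67486134  59.6807586  176.73546227]
 [692.74766077  70.8493314  180.88386333]
 [703.57
[... 1354 characters left out ...]
64(246), np.int64(201), array([587.,  65., 135.])), (np.int64(247), np.int64(201), array([587.,  62., 133.])), (np.int64(248), np.int64(201), array([586.,  59., 136.])), (np.int64(249), np.int64(201), array([586.,  56., 134.])), (np.int64(250), np.int64(201), array([585.,  52., 144.])), (np.int64(251), np.int64(201), array([585.,  49., 143.])), (np.int64(252), np.int64(201), array([584.,  46., 145.])), (np.int64(253), np.int64(201), array([585.,  44., 143.])), (np.int64(254), np.int64(201), array([584.,  41., 147.])), (np.int64(255), np.int64(201), array([584.,  38., 146.])), (np.int64(256), np.int64(201), array([584.,  35., 148.])), (np.int64(257), np.int64(201), array([583.,  32., 152.]))]
```

View pics/mat.png

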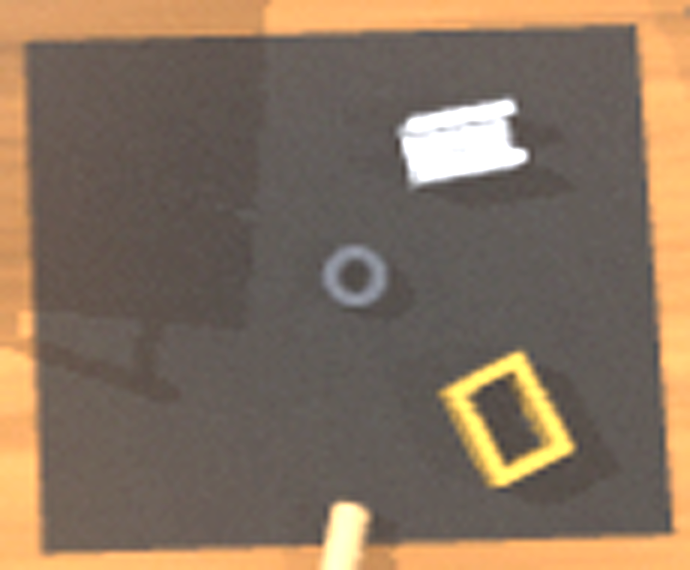

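View pics/h.png

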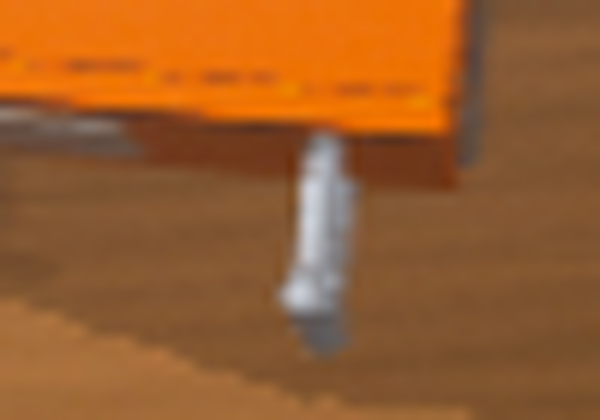

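```bash
python3 - <<'E'
from h import *
f=np.load('last_top.npz');d=f['d'];p=f['p'].astype(int)
v,u=np.mgrid[0:420,0:560]; P=w('top',u,v)
m=((abs(P[...,2]-160)<8)&(p.max(-1)-p.min(-1)<40)&(u>150)&(u<290)&(v<230)).astype(np.uint8)
n,l,s,c=cv2.connectedComponentsWithStats(m); i=1+s[1:,4].argmax()
q=w('top',u[l==i],v[l==i],160.); rc=cv2.minAreaRect(q[:,:2].astype(np.float32)); print('roof',rc,cv2.boxPoints(rc))
o=((p[...,0]>180)&(p[...,2]<90)&(p[...,0]-p[...,1]>60)&(u>160)&(u<280)&(v>160)&(v<210)&(abs(P[...,2]-158)<8)).astype(np.uint8)
n,l,s,c=cv2.connectedComponentsWithStats(o); i=1+s[1:,4].argmax()
q=w('top',u[l==i],v[l==i],158.); rc=cv2.minAreaRect(q[:,:2].astype(np.float32)); print('door',rc,cv2.boxPoints(rc))
print('handle',w('top',250.2,214.6,150.),w('top',251.5,214,150.))
print('btn',w('top',339/1.4,228/1.4,180.))
E
```

```text
roof ((766.72021484375, 125.34688568115234), (249.62857055664062, 221.51646423339844), 84.78544616699219) [[645.07654    11.115486 ]
 [865.6763     -9.0171585]
 [888.3639    239.57828  ]
 [667.76416   259.71094  ]]
door ((626.2218017578125, 139.2518310546875), (249.75025939941406, 59.17830276489258), 83.25117492675781) [[582.1628    18.719215]
 [640.93097   11.764748]
 [670.2808   259.78445 ]
 [611.51263  266.73892 ]]
handle [544.22668174  52.11975217 150.        ] [545.86073299  48.35732574 150.        ]
btn [689.46451848  70.47198689 180.        ]
```

```bash
cat >> h.py <<'E'
def pose():
    s=r.sense(); return np.r_[s['eef_pos'],np.degrees(s['tcp_rot'][2])]
def plan(wps,step=25.,turn=10.,cur=None):
    """wps: (x,y,z,yaw deg). prints rows in tool axes, rounded; tracks rounding."""
    c=np.array(pose() if cur is None else cur,float); out=[]
    for t in wps:
        t=np.array(t,float); dyaw=(t[3]-c[3]+180)%360-180; goal=c[3]+dyaw
        while True:
            e=t[:3]-c[:3]; dy=goal-c[3]
            a=np.radians(c[3]); B=np.array([[np.cos(a),np.sin(a),0],[np.sin(a),-np.cos(a),0],[0,0,-1]])
            l=B@e
            n=int(np.ceil(max(np.abs(l).max()/step,abs(dy)/turn)-.02))
            if np.abs(l).max()<.3 and abs(dy)<.5: break
            n=max(n,1); k=np.clip(np.round(l/n/25,2),-1,1); az=round(-dy/n/90,2)
            if not k.any() and az==0: break
            c[:3]+=B.T@(k*25); c[3]-=az*90
            out.append(dict(zip(('tx','ty','tz','az'),[float(x) for x in (*k,az)])))
    for i in range(0,len(out),5):
        print('['+','.join('{'+','.join('"%s":%g'%(a,b) for a,b in o.items() if b)+'}' for o in out[i:i+5])+']')
    print('end',c.round(1)); return c
E
python3 - <<'E'
from h import *
plan([(300,500,256,173.3),(543.5,53,215,173.3),(543.5,53,175,173.3)])
E
```

```text
[{"tx":-0.83,"ty":-0.47,"az":-0.04},{"tx":-0.8,"ty":-0.53,"az":-0.05},{"tx":-0.75,"ty":-0.59,"tz":-0.01,"az":-0.04},{"tx":-0.72,"ty":-0.63,"az":-0.05},{"tx":-0.69,"ty":-0.98,"tz":0.1}]
[{"tx":-0.69,"ty":-0.98,"tz":0.1},{"tx":-0.69,"ty":-0.98,"tz":0.1},{"tx":-0.69,"ty":-0.98,"tz":0.1},{"tx":-0.69,"ty":-0.98,"tz":0.1},{"tx":-0.69,"ty":-0.98,"tz":0.09}]
[{"tx":-0.69,"ty":-0.98,"tz":0.1},{"tx":-0.69,"ty":-0.98,"tz":0.09},{"tx":-0.69,"ty":-0.98,"tz":0.1},{"tx":-0.69,"ty":-0.98,"tz":0.09},{"tx":-0.69,"ty":-0.98,"tz":0.1}]
[{"tx":-0.69,"ty":-0.98,"tz":0.09},{"tx":-0.69,"ty":-0.98,"tz":0.1},{"tx":-0.69,"ty":-0.98,"tz":0.09},{"tx":-0.69,"ty":-0.97,"tz":0.1},{"tx":-0.69,"ty":-0.98,"tz":0.09}]
[{"tx":-0.68,"ty":-0.97,"tz":0.1},{"tz":0.8},{"tz":0.8}]
end [543.4  53.1 174.9 173.4]
```

Call:
{"fn": "step_arm", "kwargs": {"moves": [{"tx": -0.83, "ty": -0.47, "az": -0.04}, {"tx": -0.8, "ty": -0.53, "az": -0.05}, {"tx": -0.75, "ty": -0.59, "az": -0.04}, {"tx": -0.72, "ty": -0.63, "az": -0.05}, {"tx": -0.69, "ty": -0.98, "tz": 0.1}]}}

```text
schema error: expected keys tx, ty, tz, ax, ay, az
```

Call:
{"fn": "step_arm", "kwargs": {"moves": [{"tx": -0.69, "ty": -0.98, "tz": 0.1}, {"tx": -0.69, "ty": -0.98, "tz": 0.1}, {"tx": -0.69, "ty": -0.98, "tz": 0.1}, {"tx": -0.69, "ty": -0.98, "tz": 0.1}, {"tx": -0.69, "ty": -0.98, "tz": 0.09}]}}

```text
schema error: expected keys tx, ty, tz, ax, ay, az
```

Call:
{"fn": "step_arm", "kwargs": {"moves": [{"tx": -0.69, "ty": -0.98, "tz": 0.1}, {"tx": -0.69, "ty": -0.98, "tz": 0.09}, {"tx": -0.69, "ty": -0.98, "tz": 0.1}, {"tx": -0.69, "ty": -0.98, "tz": 0.09}, {"tx": -0.69, "ty": -0.98, "tz": 0.1}]}}

```text
schema error: expected keys tx, ty, tz, ax, ay, az
```

Call:
{"fn": "step_arm", "kwargs": {"moves": [{"tx": -0.69, "ty": -0.98, "tz": 0.09}, {"tx": -0.69, "ty": -0.98, "tz": 0.1}, {"tx": -0.69, "ty": -0.98, "tz": 0.09}, {"tx": -0.69, "ty": -0.97, "tz": 0.1}, {"tx": -0.69, "ty": -0.98, "tz": 0.09}]}}

```text
schema error: expected keys tx, ty, tz, ax, ay, az
```

Call:
{"fn": "step_arm", "kwargs": {"moves": [{"tx": -0.68, "ty": -0.97, "tz": 0.1}, {"tz": 0}, {"tz": 0}]}}

```text
schema error: expected keys tx, ty, tz, ax, ay, az
```

Call:
{"fn": "step_arm", "kwargs": {"moves": [{"tx": -0.83, "ty": -0.47, "tz": 0, "ax": 0, "ay": 0, "az": -0.04}, {"tx": -0.8, "ty": -0.53, "tz": 0, "ax": 0, "ay": 0, "az": -0.05}, {"tx": -0.75, "ty": -0.59, "tz": 0, "ax": 0, "ay": 0, "az": -0.04}, {"tx": -0.72, "ty": -0.63, "tz": 0, "ax": 0, "ay": 0, "az": -0.05}, {"tx": -0.69, "ty": -0.98, "tz": 0.1, "ax": 0, "ay": 0, "az": 0}]}}

```text
clock: 0.72
eef_pos: [315.0, 473.5, 253.5]
tcp_rot: [-3.142, -0.0, 3.028]
contact_force: [0.7, -0.1, -0.7]
opening: 1.002
grasp_force: 0.0
```

Call:
{"fn": "step_arm", "kwargs": {"moves": [{"tx": -0.69, "ty": -0.98, "tz": 0.1, "ax": 0, "ay": 0, "az": 0}, {"tx": -0.69, "ty": -0.98, "tz": 0.1, "ax": 0, "ay": 0, "az": 0}, {"tx": -0.69, "ty": -0.98, "tz": 0.1, "ax": 0, "ay": 0, "az": 0}, {"tx": -0.69, "ty": -0.98, "tz": 0.1, "ax": 0, "ay": 0, "az": 0}, {"tx": -0.69, "ty": -0.98, "tz": 0.1, "ax": 0, "ay": 0, "az": 0}]}}

```text
clock: 1.35
eef_pos: [386.4, 341.4, 241.0]
tcp_rot: [-3.141, -0.0, 3.027]
contact_force: [0.1, -0.3, -0.1]
opening: 1.002
grasp_force: 0.0
```

Call:
{"fn": "step_arm", "kwargs": {"moves": [{"tx": -0.69, "ty": -0.98, "tz": 0.1, "ax": 0, "ay": 0, "az": 0}, {"tx": -0.69, "ty": -0.98, "tz": 0.1, "ax": 0, "ay": 0, "az": 0}, {"tx": -0.69, "ty": -0.98, "tz": 0.1, "ax": 0, "ay": 0, "az": 0}, {"tx": -0.69, "ty": -0.98, "tz": 0.1, "ax": 0, "ay": 0, "az": 0}, {"tx": -0.69, "ty": -0.98, "tz": 0.1, "ax": 0, "ay": 0, "az": 0}]}}

```text
clock: 1.98
eef_pos: [458.0, 209.8, 228.5]
tcp_rot: [-3.141, -0.0, 3.027]
contact_force: [0.3, -0.1, -0.5]
opening: 1.0
grasp_force: 0.0
```

Call:
{"fn": "step_arm", "kwargs": {"moves": [{"tx": -0.69, "ty": -0.98, "tz": 0.1, "ax": 0, "ay": 0, "az": 0}, {"tx": -0.69, "ty": -0.98, "tz": 0.1, "ax": 0, "ay": 0, "az": 0}, {"tx": -0.69, "ty": -0.98, "tz": 0.1, "ax": 0, "ay": 0, "az": 0}, {"tx": -0.69, "ty": -0.98, "tz": 0.1, "ax": 0, "ay": 0, "az": 0}, {"tx": -0.69, "ty": -0.98, "tz": 0.1, "ax": 0, "ay": 0, "az": 0}]}}

```text
clock: 2.6
eef_pos: [529.6, 78.3, 215.9]
tcp_rot: [-3.141, -0.001, 3.027]
contact_force: [1.1, 0.2, 0.1]
opening: 1.003
grasp_force: 0.0
```

Call:
{"fn": "step_arm", "kwargs": {"moves": [{"tx": -0.68, "ty": -0.97, "tz": 0, "ax": 0, "ay": 0, "az": 0}, {"tx": 0, "ty": 0, "tz": 0, "ax": 0, "ay": 0, "az": 0}, {"tx": 0, "ty": 0, "tz": 0, "ax": 0, "ay": 0, "az": 0}]}}

```text
clock: 2.98
eef_pos: [543.0, 53.4, 216.0]
tcp_rot: [3.141, -0.001, 3.026]
contact_force: [0.5, 0.4, 0.8]
opening: 1.001
grasp_force: 0.0
```

```bash
sed -i "s/for a,b in o.items() if b)+'}'/for a,b in {**{q:0 for q in ('tx','ty','tz','ax','ay','az')},**o}.items())+'}'/" h.py; python3 - <<'E'
from h import *
s=r.sense();print(s['eef_pos'],s['tcp_rot'],s['qpos'],s['clock'])
p,d=grab('wrist');cv2.imwrite('pics/w1.png',cv2.resize(p[...,::-1],(784,588)))
plan([(543.5,53,128,173.3)])
E
```

```text
[543.04706054  53.40521992 215.98273735] [ 3.14149713e+00 -8.78614600e-04  3.02601838e+00] [ 9.51181129e-02  2.74884572e-01  1.84297768e+00  3.24355990e-04
  1.02456963e+00 -1.36027251e+00] 2.975
[{"tx":-0.01,"ty":-0.01,"tz":0.88,"ax":0,"ay":0,"az":0},{"tx":-0,"ty":-0.01,"tz":0.88,"ax":0,"ay":0,"az":0},{"tx":-0.01,"ty":-0,"tz":0.88,"ax":0,"ay":0,"az":0},{"tx":-0,"ty":-0.01,"tz":0.88,"ax":0,"ay":0,"az":0}]
end [543.4  52.9 128.1 173.4]
```

View pics/w1.png

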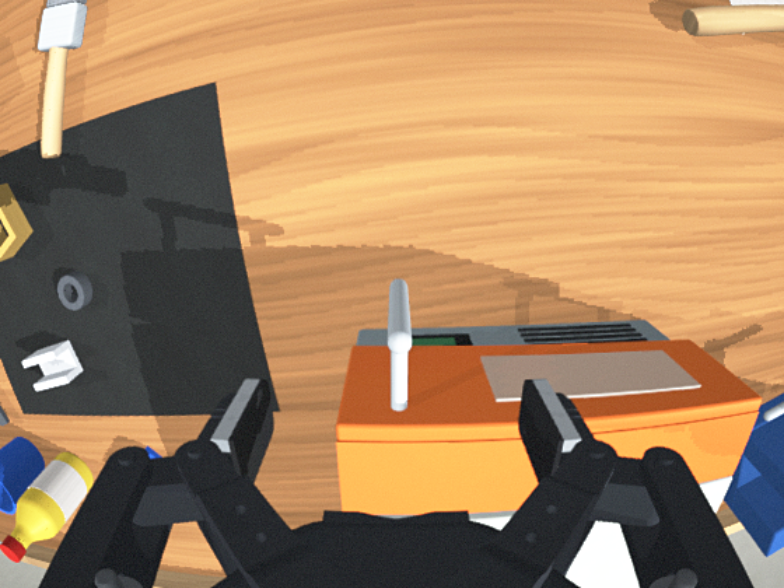

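The wrist view shows the handle bar (400,340) centred between the pads, so I descend and grip.

Call:
{"fn": "step_arm", "kwargs": {"moves": [{"tx": 0, "ty": -0.01, "tz": 0.88, "ax": 0, "ay": 0, "az": 0}, {"tx": 0, "ty": -0.01, "tz": 0.88, "ax": 0, "ay": 0, "az": 0}, {"tx": -0.01, "ty": 0, "tz": 0.88, "ax": 0, "ay": 0, "az": 0}, {"tx": 0, "ty": 0, "tz": 0.88, "ax": 0, "ay": 0, "az": 0}, {"tx": 0, "ty": 0, "tz": 0, "ax": 0, "ay": 0, "az": 0}]}}

```text
clock: 3.65
eef_pos: [542.2, 53.3, 127.0]
tcp_rot: [-3.141, -0.003, 3.028]
contact_force: [0.3, 0.0, -0.3]
opening: 1.0
grasp_force: 0.0
```

Call:
{"fn": "step_arm", "kwargs": {"moves": [{"tx": 0, "ty": 0, "tz": 0, "ax": 0, "ay": 0, "az": 0}, {"tx": 0, "ty": 0, "tz": 0, "ax": 0, "ay": 0, "az": 0}, {"tx": 0, "ty": 0, "tz": 0, "ax": 0, "ay": 0, "az": 0}, {"tx": 0, "ty": 0, "tz": 0, "ax": 0, "ay": 0, "az": 0}, {"tx": 0, "ty": 0, "tz": 0, "ax": 0, "ay": 0, "az": 0}], "gripper": 0, "newtons": 40}}

```text
clock: 4.28
eef_pos: [545.5, 53.8, 129.0]
tcp_rot: [3.139, 0.004, 3.026]
contact_force: [4.7, 7.1, -1.6]
opening: 0.114
grasp_force: 39.5
```

```bash
cat >> h.py <<'E'
H=np.array([668.5,259.8]); Y0=-5.2
def dh(th): # handle world at door angle th
    a=-(th-np.radians(Y0)); c,s=np.cos(a),np.sin(a)
    return H+np.array([[c,-s],[s,c]])@np.array([-100,-220.])
E
python3 - <<'E'
from h import *
p=pose();print(p)
from scipy.optimize import minimize_scalar
t=minimize_scalar(lambda t:np.hypot(*(dh(t)-p[:2])),bounds=(-.1,.3),method='bounded');print(t.x,t.fun)
ths=np.linspace(t.x,1.62,13)[1:]
plan([(*dh(a),p[2],p[3]-np.degrees(a-t.x)) for a in ths],step=20,turn=8)
E
```

```text
[545.53673405  53.82426971 128.9683769  173.36150757]
0.02081107025568937 1.7735162204767971
[{"tx":0.58,"ty":0.27,"tz":0,"ax":0,"ay":0,"az":0.04},{"tx":0.6,"ty":0.23,"tz":0,"ax":0,"ay":0,"az":0.04},{"tx":0.57,"ty":0.31,"tz":0,"ax":0,"ay":0,"az":0.04},{"tx":0.58,"ty":0.27,"tz":0,"ax":0,"ay":0,"az":0.05},{"tx":0.57,"ty":0.3,"tz":0,"ax":0,"ay":0,"az":0.04}]
[{"tx":0.59,"ty":0.27,"tz":0,"ax":0,"ay":0,"az":0.04},{"tx":0.56,"ty":0.31,"tz":0,"ax":0,"ay":0,"az":0.04},{"tx":0.59,"ty":0.26,"tz":0,"ax":0,"ay":0,"az":0.05},{"tx":0.57,"ty":0.3,"tz":0,"ax":0,"ay":0,"az":0.04},{"tx":0.58,"ty":0.27,"tz":0,"ax":0,"ay":0,"az":0.04}]
[{"tx":0.57,"ty":0.31,"tz":0,"ax":0,"ay":0,"az":0.04},{"tx":0.58,"ty":0.27,"tz":0,"ax":0,"ay":0,"az":0.05},{"tx":0.57,"ty":0.3,"tz":0,"ax":0,"ay":0,"az":0.04},{"tx":0.59,"ty":0.26,"tz":0,"ax":0,"ay":0,"az":0.04},{"tx":0.56,"ty":0.31,"tz":0,"ax":0,"ay":0,"az":0.04}]
[{"tx":0.59,"ty":0.27,"tz":0,"ax":0,"ay":0,"az":0.05},{"tx":0.57,"ty":0.3,"tz":0,"ax":0,"ay":0,"az":0.04},{"tx":0.58,"ty":0.27,"tz":0,"ax":0,"ay":0,"az":0.04},{"tx":0.57,"ty":0.3,"tz":0,"ax":0,"ay":0,"az":0.04},{"tx":0.58,"ty":0.27,"tz":0,"ax":0,"ay":0,"az":0.05}]
[{"tx":0.57,"ty":0.3,"tz":0,"ax":0,"ay":0,"az":0.04},{"tx":0.59,"ty":0.27,"tz":0,"ax":0,"ay":0,"az":0.04},{"tx":0.57,"ty":0.3,"tz":0,"ax":0,"ay":0,"az":0.04},{"tx":0.58,"ty":0.27,"tz":0,"ax":0,"ay":0,"az":0.05}]
end [464.6 389.5 129.   81.6]
```

Call:
{"fn": "step_arm", "kwargs": {"moves": [{"tx": 0.58, "ty": 0.27, "tz": 0, "ax": 0, "ay": 0, "az": 0.04}, {"tx": 0.6, "ty": 0.23, "tz": 0, "ax": 0, "ay": 0, "az": 0.04}, {"tx": 0.57, "ty": 0.31, "tz": 0, "ax": 0, "ay": 0, "az": 0.04}, {"tx": 0.58, "ty": 0.27, "tz": 0, "ax": 0, "ay": 0, "az": 0.05}, {"tx": 0.57, "ty": 0.3, "tz": 0, "ax": 0, "ay": 0, "az": 0.04}]}}

```text
clock: 4.9
eef_pos: [485.1, 105.2, 129.0]
tcp_rot: [3.136, 0.005, 2.694]
contact_force: [11.7, 7.8, -10.8]
opening: 0.114
grasp_force: 39.9
```

Call:
{"fn": "step_arm", "kwargs": {"moves": [{"tx": 0.59, "ty": 0.27, "tz": 0, "ax": 0, "ay": 0, "az": 0.04}, {"tx": 0.56, "ty": 0.31, "tz": 0, "ax": 0, "ay": 0, "az": 0.04}, {"tx": 0.59, "ty": 0.26, "tz": 0, "ax": 0, "ay": 0, "az": 0.05}, {"tx": 0.57, "ty": 0.3, "tz": 0, "ax": 0, "ay": 0, "az": 0.04}, {"tx": 0.58, "ty": 0.27, "tz": 0, "ax": 0, "ay": 0, "az": 0.04}]}}

```text
clock: 5.52
eef_pos: [444.4, 173.7, 129.0]
tcp_rot: [3.134, 0.004, 2.365]
contact_force: [15.8, 4.7, -15.5]
opening: 0.117
grasp_force: 39.8
```

```bash
python3 - <<'E'
from h import *
p=pose();print(p)
from scipy.optimize import minimize_scalar
t=minimize_scalar(lambda t:np.hypot(*(dh(t)-p[:2])),bounds=(-.1,1.7),method='bounded');print(t.x,t.fun,dh(t.x)-p[:2])
E
```

```text
[444.43254948 173.71406731 129.02113718 135.48184016]
0.6866025695894242 1.625484188659233 [-1.51732923 -0.58301875]
```

Tracking well; continuing.

Call:
{"fn": "step_arm", "kwargs": {"moves": [{"tx": 0.57, "ty": 0.31, "tz": 0, "ax": 0, "ay": 0, "az": 0.04}, {"tx": 0.58, "ty": 0.27, "tz": 0, "ax": 0, "ay": 0, "az": 0.05}, {"tx": 0.57, "ty": 0.3, "tz": 0, "ax": 0, "ay": 0, "az": 0.04}, {"tx": 0.59, "ty": 0.26, "tz": 0, "ax": 0, "ay": 0, "az": 0.04}, {"tx": 0.56, "ty": 0.31, "tz": 0, "ax": 0, "ay": 0, "az": 0.04}]}}

```text
clock: 6.15
eef_pos: [428.2, 251.7, 129.0]
tcp_rot: [3.136, 0.001, 2.035]
contact_force: [11.0, -1.0, -5.1]
opening: 0.117
grasp_force: 40.4
```

Call:
{"fn": "step_arm", "kwargs": {"moves": [{"tx": 0.59, "ty": 0.27, "tz": 0, "ax": 0, "ay": 0, "az": 0.05}, {"tx": 0.57, "ty": 0.3, "tz": 0, "ax": 0, "ay": 0, "az": 0.04}, {"tx": 0.58, "ty": 0.27, "tz": 0, "ax": 0, "ay": 0, "az": 0.04}, {"tx": 0.57, "ty": 0.3, "tz": 0, "ax": 0, "ay": 0, "az": 0.04}, {"tx": 0.58, "ty": 0.27, "tz": 0, "ax": 0, "ay": 0, "az": 0.05}]}}

```text
clock: 6.78
eef_pos: [438.0, 330.5, 129.0]
tcp_rot: [3.137, -0.0, 1.69]
contact_force: [14.0, -5.2, -2.6]
opening: 0.116
grasp_force: 40.6
```

Call:
{"fn": "step_arm", "kwargs": {"moves": [{"tx": 0.57, "ty": 0.3, "tz": 0, "ax": 0, "ay": 0, "az": 0.04}, {"tx": 0.59, "ty": 0.27, "tz": 0, "ax": 0, "ay": 0, "az": 0.04}, {"tx": 0.57, "ty": 0.3, "tz": 0, "ax": 0, "ay": 0, "az": 0.04}, {"tx": 0.58, "ty": 0.27, "tz": 0, "ax": 0, "ay": 0, "az": 0.05}, {"tx": 0, "ty": 0, "tz": 0, "ax": 0, "ay": 0, "az": 0}]}}

```text
clock: 7.4
eef_pos: [464.5, 389.1, 129.0]
tcp_rot: [3.139, -0.001, 1.424]
contact_force: [4.9, -2.8, 4.3]
opening: 0.113
grasp_force: 41.1
```

Call:
{"fn": "step_arm", "kwargs": {"moves": [{"tx": 0, "ty": 0, "tz": 0, "ax": 0, "ay": 0, "az": 0}, {"tx": 0, "ty": 0, "tz": 0, "ax": 0, "ay": 0, "az": 0}, {"tx": 0, "ty": 0, "tz": 0, "ax": 0, "ay": 0, "az": 0}, {"tx": 0, "ty": 0, "tz": 0, "ax": 0, "ay": 0, "az": 0}], "gripper": 1}}

```text
clock: 7.9
eef_pos: [462.4, 388.2, 128.3]
tcp_rot: [-3.141, 0.0, 1.424]
contact_force: [-0.1, -0.6, 0.5]
opening: 0.946
grasp_force: 0.0
```

```bash
python3 - <<'E'
from h import *
p=pose();print(p)
from scipy.optimize import minimize_scalar
t=minimize_scalar(lambda t:np.hypot(*(dh(t)-p[:2])),bounds=(-.1,1.75),method='bounded');print(t.x,t.fun,dh(t.x)-p[:2])
q,d=grab('top');cv2.imwrite('pics/t2.png',cv2.resize(q[80:290,130:410][...,::-1],(784,588),interpolation=cv2.INTER_CUBIC))
E
```

```text
[462.36938239 388.17416556 128.27304047  81.60837278]
1.610413536671339 1.1759761999850422 [ 0.9982226  -0.62166845]
```

View pics/t2.png

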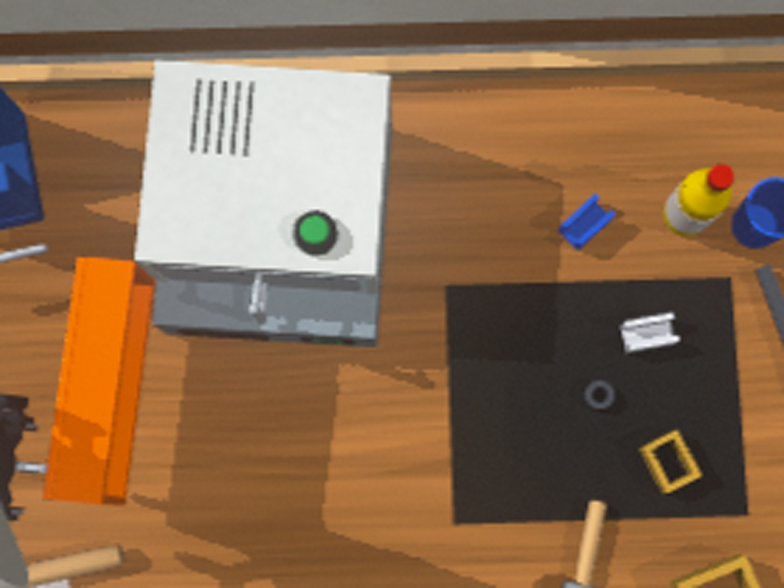

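The door is open, about 1.61 rad, and the tray handle tip is at crop pixel (257,307). Now to the tray handle.

```bash
python3 - <<'E'
from h import *
a=w('top',130+257/2.8,80+307/2.8,141.);print(a)
p=pose()
c=plan([(p[0],p[1],p[2]+75,p[3])])
c=plan([(624.,138.5,205,174.8)],cur=c)
E
```

```text
[621.14437001 134.28860498 141.        ]
[{"tx":0,"ty":0,"tz":-1,"ax":0,"ay":0,"az":-0},{"tx":0,"ty":0,"tz":-1,"ax":0,"ay":0,"az":-0},{"tx":0,"ty":0,"tz":-1,"ax":0,"ay":0,"az":-0}]
end [462.4 388.2 203.3  81.6]
[{"tx":-0.89,"ty":0.79,"tz":-0.01,"ax":0,"ay":0,"az":-0.1},{"tx":-0.91,"ty":0.57,"tz":-0.01,"ax":0,"ay":0,"az":-0.09},{"tx":-0.98,"ty":0.44,"tz":-0.01,"ax":0,"ay":0,"az":-0.09},{"tx":-0.91,"ty":0.26,"tz":-0,"ax":0,"ay":0,"az":-0.08},{"tx":-0.94,"ty":0.15,"tz":-0,"ax":0,"ay":0,"az":-0.08}]
[{"tx":-0.95,"ty":0.03,"tz":-0.01,"ax":0,"ay":0,"az":-0.09},{"tx":-0.95,"ty":-0.11,"tz":-0,"ax":0,"ay":0,"az":-0.08},{"tx":-0.92,"ty":-0.22,"tz":-0.01,"ax":0,"ay":0,"az":-0.09},{"tx":-0.88,"ty":-0.35,"tz":-0,"ax":0,"ay":0,"az":-0.08},{"tx":-0.83,"ty":-0.46,"tz":-0.01,"ax":0,"ay":0,"az":-0.09}]
[{"tx":-0.76,"ty":-0.58,"tz":-0,"ax":0,"ay":0,"az":-0.08},{"tx":-0.69,"ty":-0.66,"tz":-0.01,"ax":0,"ay":0,"az":-0.09}]
end [624.  138.6 205.1 175.2]
```

Call:
{"fn": "step_arm", "kwargs": {"moves": [{"tx": 0, "ty": 0, "tz": -1, "ax": 0, "ay": 0, "az": 0}, {"tx": 0, "ty": 0, "tz": -1, "ax": 0, "ay": 0, "az": 0}, {"tx": 0, "ty": 0, "tz": -1, "ax": 0, "ay": 0, "az": 0}, {"tx": 0, "ty": 0, "tz": -1, "ax": 0, "ay": 0, "az": 0}, {"tx": 0, "ty": 0, "tz": 0, "ax": 0, "ay": 0, "az": 0}], "gripper": 1}}

```text
clock: 8.57
eef_pos: [463.4, 389.0, 230.2]
tcp_rot: [3.139, -0.003, 1.424]
contact_force: [-0.3, 0.4, -0.5]
opening: 0.998
grasp_force: 0.0
```

Call:
{"fn": "step_arm", "kwargs": {"moves": [{"tx": -0.89, "ty": 0.79, "tz": 0, "ax": 0, "ay": 0, "az": -0.1}, {"tx": -0.91, "ty": 0.57, "tz": 0, "ax": 0, "ay": 0, "az": -0.09}, {"tx": -0.98, "ty": 0.44, "tz": 0, "ax": 0, "ay": 0, "az": -0.09}, {"tx": -0.91, "ty": 0.26, "tz": 0, "ax": 0, "ay": 0, "az": -0.08}, {"tx": -0.94, "ty": 0.15, "tz": 0, "ax": 0, "ay": 0, "az": -0.08}]}}

```text
clock: 9.2
eef_pos: [533.5, 277.4, 227.0]
tcp_rot: [-3.14, -0.0, 2.12]
contact_force: [-0.4, -0.0, -0.6]
opening: 1.004
grasp_force: 0.0
```

Call:
{"fn": "step_arm", "kwargs": {"moves": [{"tx": -0.95, "ty": 0.03, "tz": 0, "ax": 0, "ay": 0, "az": -0.09}, {"tx": -0.95, "ty": -0.11, "tz": 0, "ax": 0, "ay": 0, "az": -0.08}, {"tx": -0.92, "ty": -0.22, "tz": 0, "ax": 0, "ay": 0, "az": -0.09}, {"tx": -0.88, "ty": -0.35, "tz": 0, "ax": 0, "ay": 0, "az": -0.08}, {"tx": -0.83, "ty": -0.46, "tz": 0, "ax": 0, "ay": 0, "az": -0.09}]}}

```text
clock: 9.82
eef_pos: [597.9, 177.9, 226.9]
tcp_rot: [-3.141, -0.001, 2.795]
contact_force: [-0.5, 0.1, -0.6]
opening: 1.004
grasp_force: 0.0
```

Call:
{"fn": "step_arm", "kwargs": {"moves": [{"tx": -0.76, "ty": -0.58, "tz": 0, "ax": 0, "ay": 0, "az": -0.08}, {"tx": -0.69, "ty": -0.66, "tz": 0, "ax": 0, "ay": 0, "az": -0.09}, {"tx": 0, "ty": 0, "tz": 0, "ax": 0, "ay": 0, "az": 0}, {"tx": 0, "ty": 0, "tz": 0, "ax": 0, "ay": 0, "az": 0}]}}

```text
clock: 10.32
eef_pos: [623.5, 138.8, 227.4]
tcp_rot: [-3.141, -0.001, 3.055]
contact_force: [-0.1, -0.2, -0.6]
opening: 1.004
grasp_force: 0.0
```

```bash
python3 - <<'E'
from h import *
print(pose())
p,d=grab('wrist');cv2.imwrite('pics/w2.png',cv2.resize(p[...,::-1],(784,588)))
plan([(623.,137.5,126,174.8)])
E
```

```text
[623.46724104 138.81277409 227.36551379 175.06579458]
[{"tx":0,"ty":-0.01,"tz":0.81,"ax":0,"ay":0,"az":0},{"tx":0,"ty":-0.01,"tz":0.81,"ax":0,"ay":0,"az":0},{"tx":0,"ty":-0.02,"tz":0.81,"ax":0,"ay":0,"az":0},{"tx":0.01,"ty":-0.01,"tz":0.82,"ax":0,"ay":0,"az":0},{"tx":0,"ty":-0.02,"tz":0.81,"ax":0,"ay":0,"az":0}]
end [623.  137.4 126.1 175.1]
```

View pics/w2.png

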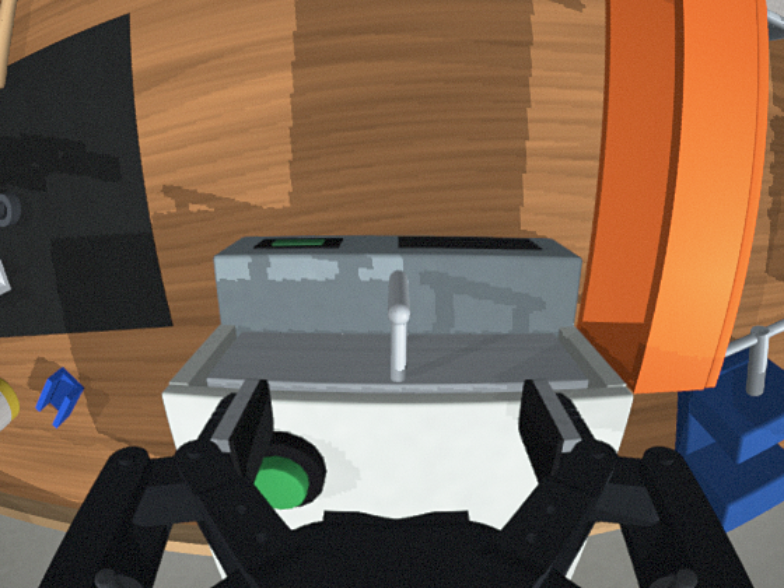

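The handle (398,313) is centred between the fingers. I descend, grip and pull.

Call:
{"fn": "step_arm", "kwargs": {"moves": [{"tx": 0, "ty": -0.01, "tz": 0.81, "ax": 0, "ay": 0, "az": 0}, {"tx": 0, "ty": -0.01, "tz": 0.81, "ax": 0, "ay": 0, "az": 0}, {"tx": 0, "ty": -0.01, "tz": 0.81, "ax": 0, "ay": 0, "az": 0}, {"tx": 0, "ty": -0.01, "tz": 0.81, "ax": 0, "ay": 0, "az": 0}, {"tx": 0, "ty": 0, "tz": 0.8, "ax": 0, "ay": 0, "az": 0}]}}

```text
clock: 11.0
eef_pos: [623.8, 138.1, 126.2]
tcp_rot: [3.142, -0.0, 3.058]
contact_force: [-0.8, -0.4, 0.5]
opening: 1.004
grasp_force: 0.0
```

Call:
{"fn": "step_arm", "kwargs": {"moves": [{"tx": 0, "ty": 0, "tz": 0, "ax": 0, "ay": 0, "az": 0}, {"tx": 0, "ty": 0, "tz": 0, "ax": 0, "ay": 0, "az": 0}, {"tx": 0, "ty": 0, "tz": 0, "ax": 0, "ay": 0, "az": 0}, {"tx": 0, "ty": 0, "tz": 0, "ax": 0, "ay": 0, "az": 0}, {"tx": 0, "ty": 0, "tz": 0, "ax": 0, "ay": 0, "az": 0}], "gripper": 0}}

```text
clock: 11.62
eef_pos: [624.7, 139.9, 128.2]
tcp_rot: [3.138, 0.002, 3.057]
contact_force: [-0.6, 11.6, 0.9]
opening: 0.115
grasp_force: 39.4
```

```bash
python3 - <<'E'
from h import *
p=pose();print(p,r.sense()['contact_force'])
a=np.radians(-5.2)
plan([(p[0]-167*np.cos(a),p[1]-167*np.sin(a),p[2],p[3])],step=20)
E
```

```text
[624.72308235 139.90420828 128.23284859 175.15727792] [-0.64649224 11.56059972  0.91897192]
[{"tx":0.74,"ty":0,"tz":0,"ax":0,"ay":0,"az":-0},{"tx":0.74,"ty":0.01,"tz":0,"ax":0,"ay":0,"az":-0},{"tx":0.74,"ty":0,"tz":0,"ax":0,"ay":0,"az":-0},{"tx":0.74,"ty":0.01,"tz":0,"ax":0,"ay":0,"az":-0},{"tx":0.74,"ty":0,"tz":0,"ax":0,"ay":0,"az":-0}]
[{"tx":0.74,"ty":0.01,"tz":0,"ax":0,"ay":0,"az":-0},{"tx":0.75,"ty":0,"tz":0,"ax":0,"ay":0,"az":-0},{"tx":0.74,"ty":0.01,"tz":0,"ax":0,"ay":0,"az":-0},{"tx":0.75,"ty":0,"tz":0,"ax":0,"ay":0,"az":-0}]
end [458.4 155.  128.2 175.2]
```

Call:
{"fn": "step_arm", "kwargs": {"moves": [{"tx": 0.74, "ty": 0.03, "tz": 0, "ax": 0, "ay": 0, "az": 0}, {"tx": 0.74, "ty": 0.03, "tz": 0, "ax": 0, "ay": 0, "az": 0}, {"tx": 0.74, "ty": 0, "tz": 0, "ax": 0, "ay": 0, "az": 0}, {"tx": 0.74, "ty": 0.01, "tz": 0, "ax": 0, "ay": 0, "az": 0}, {"tx": 0.74, "ty": 0, "tz": 0, "ax": 0, "ay": 0, "az": 0}]}}

```text
clock: 12.25
eef_pos: [532.8, 148.5, 128.2]
tcp_rot: [3.139, 0.003, 3.057]
contact_force: [1.5, 8.7, -1.1]
opening: 0.114
grasp_force: 38.9
```

Call:
{"fn": "step_arm", "kwargs": {"moves": [{"tx": 0.74, "ty": 0.01, "tz": 0, "ax": 0, "ay": 0, "az": 0}, {"tx": 0.74, "ty": 0, "tz": 0, "ax": 0, "ay": 0, "az": 0}, {"tx": 0.74, "ty": 0, "tz": 0, "ax": 0, "ay": 0, "az": 0}, {"tx": 0.7, "ty": 0, "tz": 0, "ax": 0, "ay": 0, "az": 0}, {"tx": 0, "ty": 0, "tz": 0, "ax": 0, "ay": 0, "az": 0}]}}

```text
clock: 12.88
eef_pos: [459.8, 155.1, 128.3]
tcp_rot: [3.138, 0.003, 3.057]
contact_force: [0.3, 11.0, -0.2]
opening: 0.113
grasp_force: 39.9
```

Call:
{"fn": "step_arm", "kwargs": {"moves": [{"tx": 0, "ty": 0, "tz": 0, "ax": 0, "ay": 0, "az": 0}, {"tx": 0, "ty": 0, "tz": 0, "ax": 0, "ay": 0, "az": 0}]}}

```text
clock: 13.12
eef_pos: [460.4, 155.1, 128.3]
tcp_rot: [3.138, 0.003, 3.057]
contact_force: [-0.7, 9.7, 1.4]
opening: 0.115
grasp_force: 40.0
```

Call:
{"fn": "step_arm", "kwargs": {"moves": [{"tx": 0, "ty": 0, "tz": 0, "ax": 0, "ay": 0, "az": 0}, {"tx": 0, "ty": 0, "tz": 0, "ax": 0, "ay": 0, "az": 0}, {"tx": 0, "ty": 0, "tz": 0, "ax": 0, "ay": 0, "az": 0}, {"tx": 0, "ty": 0, "tz": 0, "ax": 0, "ay": 0, "az": 0}, {"tx": 0, "ty": 0, "tz": -1, "ax": 0, "ay": 0, "az": 0}], "gripper": 1}}

```text
clock: 13.75
eef_pos: [458.1, 152.9, 151.2]
tcp_rot: [-3.14, -0.003, 3.058]
contact_force: [0.2, -0.1, 1.6]
opening: 1.003
grasp_force: 0.0
```

Call:
{"fn": "step_arm", "kwargs": {"moves": [{"tx": 0, "ty": 0, "tz": -1, "ax": 0, "ay": 0, "az": 0}, {"tx": 0, "ty": 0, "tz": -1, "ax": 0, "ay": 0, "az": 0}, {"tx": 0, "ty": 0, "tz": -1, "ax": 0, "ay": 0, "az": 0}, {"tx": 0, "ty": 0, "tz": 0, "ax": 0, "ay": 0, "az": 0}]}}

```text
clock: 14.25
eef_pos: [460.4, 153.7, 228.9]
tcp_rot: [3.14, 0.003, 3.058]
contact_force: [-0.3, 0.5, -0.2]
opening: 1.002
grasp_force: 0.0
```

```bash
cat >> h.py <<'E'
def parts():
    f=np.load('last_top.npz');d=f['d'];p=f['p'].astype(int)
    v,u=np.mgrid[0:420,0:560]; P=w('top',u,v)
    m=(P[...,2]>5)&(d>0)&(u>285)&(u<398)&(v>175)&(v<268)
    n,l,s,c=cv2.connectedComponentsWithStats(m.astype(np.uint8))
    for i in range(1,n):
        if s[i,4]<15: continue
        q=P[l==i]; zt=np.percentile(q[:,2],90); q=q[q[:,2]>zt-6]
        print('zt %.0f'%zt,cv2.minAreaRect(q[:,:2].astype(np.float32)),p[l==i].mean(0).round())
def tray(x,y,t=None):
    a=np.radians(Y0); return np.array([593.4,141.1])+np.array([[np.cos(a),-np.sin(a)],[np.sin(a),np.cos(a)]])@[x,y]
E
python3 - <<'E'
from h import *
grab('top'); parts(); print(pose())
f=np.load('last_top.npz'); cv2.imwrite('pics/t3.png',cv2.resize(f['p'][80:290,130:410][...,::-1],(784,588),interpolation=cv2.INTER_CUBIC))
plan([(604,-301,225,100)])
E
```

```text
zt 29 ((604.1271362304688, -301.2172546386719), (34.08791732788086, 54.947940826416016), 7.187116622924805) [175. 176. 183.]
zt 18 ((534.0473022460938, -240.10690307617188), (29.344501495361328, 29.71751594543457), 88.40714263916016) [64. 65. 70.]
zt 28 ((454.106689453125, -315.62384033203125), (56.93291091918945, 44.91447830200195), 24.811826705932617) [150. 117.  47.]
zt 21 ((398.6048889160156, -227.81460571289062), (17.084278106689453, 27.54412078857422), 75.43565368652344) [186. 147.  98.]
[459.61829524 153.4511625  227.6835661  175.20553324]
[{"tx":-0.4,"ty":-0.98,"tz":0.01,"ax":0,"ay":0,"az":0.05},{"tx":-0.48,"ty":-0.94,"tz":0.01,"ax":0,"ay":0,"az":0.05},{"tx":-0.59,"ty":-0.96,"tz":0.01,"ax":0,"ay":0,"az":0.05},{"tx":-0.71,"ty":-0.99,"tz":0.01,"ax":0,"ay":0,"az":0.05},{"tx":-0.79,"ty":-0.93,"tz":0.01,"ax":0,"ay":0,"az":0.05}]
[{"tx":-0.95,"ty":-0.95,"tz":0.01,"ax":0,"ay":0,"az":0.06},{"tx":-0.93,"ty":-0.77,"tz":0,"ax":0,"ay":0,"az":0.05},{"tx":-0.98,"ty":-0.69,"tz":0.01,"ax":0,"ay":0,"az":0.05},{"tx":-0.92,"ty":-0.55,"tz":0,"ax":0,"ay":0,"az":0.05},{"tx":-0.96,"ty":-0.47,"tz":0,"ax":0,"ay":0,"az":0.05}]
[{"tx":-1,"ty":-0.4,"tz":0.01,"ax":0,"ay":0,"az":0.05},{"tx":-0.88,"ty":-0.27,"tz":0,"ax":0,"ay":0,"az":0.04},{"tx":-0.89,"ty":-0.21,"tz":0,"ax":0,"ay":0,"az":0.04},{"tx":-0.9,"ty":-0.16,"tz":0.01,"ax":0,"ay":0,"az":0.04},{"tx":-0.91,"ty":-0.1,"tz":0,"ax":0,"ay":0,"az":0.04}]
[{"tx":-0.92,"ty":-0.04,"tz":0.01,"ax":0,"ay":0,"az":0.04},{"tx":-0.92,"ty":0.01,"tz":0,"ax":0,"ay":0,"az":0.04},{"tx":-0.92,"ty":0.07,"tz":0.01,"ax":0,"ay":0,"az":0.04}]
end [ 604.  -301.   224.9   99.6]
```

View pics/t3.png

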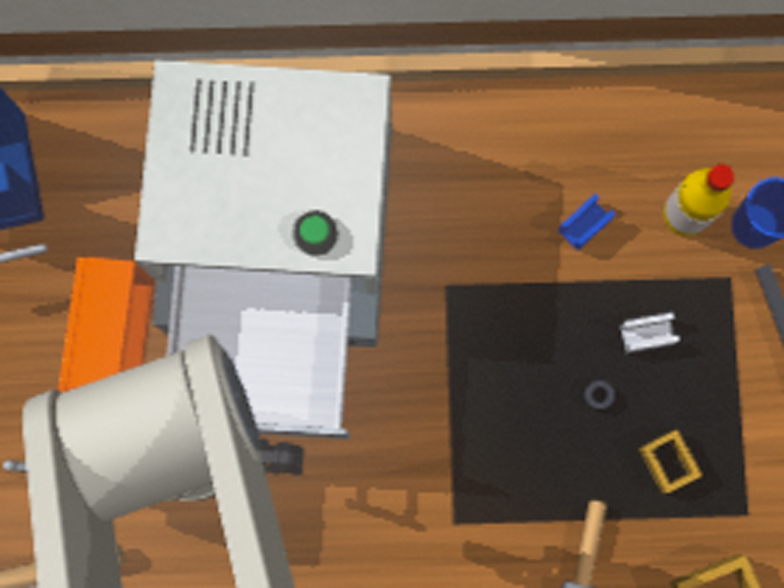

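The tray is fully out and clear at crop (260,350), and the parts haven't moved. On to the channel.

Call:
{"fn": "step_arm", "kwargs": {"moves": [{"tx": -0.4, "ty": -0.98, "tz": 0, "ax": 0, "ay": 0, "az": 0.05}, {"tx": -0.48, "ty": -0.94, "tz": 0, "ax": 0, "ay": 0, "az": 0.05}, {"tx": -0.59, "ty": -0.96, "tz": 0, "ax": 0, "ay": 0, "az": 0.05}, {"tx": -0.71, "ty": -0.99, "tz": 0, "ax": 0, "ay": 0, "az": 0.05}, {"tx": -0.79, "ty": -0.93, "tz": 0, "ax": 0, "ay": 0, "az": 0.05}]}}

```text
clock: 14.92
eef_pos: [501.7, 17.1, 225.9]
tcp_rot: [-3.141, -0.002, 2.663]
contact_force: [0.5, 0.4, -0.3]
opening: 0.996
grasp_force: 0.0
```

Call:
{"fn": "step_arm", "kwargs": {"moves": [{"tx": -0.95, "ty": -0.95, "tz": 0, "ax": 0, "ay": 0, "az": 0.06}, {"tx": -0.93, "ty": -0.77, "tz": 0, "ax": 0, "ay": 0, "az": 0.05}, {"tx": -0.98, "ty": -0.69, "tz": 0, "ax": 0, "ay": 0, "az": 0.05}, {"tx": -0.92, "ty": -0.55, "tz": 0, "ax": 0, "ay": 0, "az": 0.05}, {"tx": -0.96, "ty": -0.47, "tz": 0, "ax": 0, "ay": 0, "az": 0.05}]}}

```text
clock: 15.55
eef_pos: [546.3, -123.1, 225.7]
tcp_rot: [-3.14, -0.002, 2.254]
contact_force: [0.6, -0.1, -0.6]
opening: 1.0
grasp_force: 0.0
```

Call:
{"fn": "step_arm", "kwargs": {"moves": [{"tx": -1, "ty": -0.4, "tz": 0, "ax": 0, "ay": 0, "az": 0.05}, {"tx": -0.88, "ty": -0.27, "tz": 0, "ax": 0, "ay": 0, "az": 0.04}, {"tx": -0.89, "ty": -0.21, "tz": 0, "ax": 0, "ay": 0, "az": 0.04}, {"tx": -0.9, "ty": -0.16, "tz": 0, "ax": 0, "ay": 0, "az": 0.04}, {"tx": -0.91, "ty": -0.1, "tz": 0, "ax": 0, "ay": 0, "az": 0.04}]}}

```text
clock: 16.18
eef_pos: [583.2, -236.5, 227.2]
tcp_rot: [-3.142, -0.0, 1.923]
contact_force: [-0.3, 0.1, 0.9]
opening: 1.002
grasp_force: 0.0
```

Call:
{"fn": "step_arm", "kwargs": {"moves": [{"tx": -0.92, "ty": -0.04, "tz": 0, "ax": 0, "ay": 0, "az": 0.04}, {"tx": -0.92, "ty": 0.01, "tz": 0, "ax": 0, "ay": 0, "az": 0.04}, {"tx": -0.92, "ty": 0.07, "tz": 0, "ax": 0, "ay": 0, "az": 0.04}, {"tx": 0, "ty": 0, "tz": 0, "ax": 0, "ay": 0, "az": 0}, {"tx": 0, "ty": 0, "tz": 0, "ax": 0, "ay": 0, "az": 0}]}}

```text
clock: 16.8
eef_pos: [603.5, -300.9, 227.0]
tcp_rot: [-3.141, -0.001, 1.738]
contact_force: [0.2, 0.5, 0.2]
opening: 0.996
grasp_force: 0.0
```

```bash
python3 - <<'E'
from h import *
print(pose())
p,d=grab('wrist');cv2.imwrite('pics/w3.png',cv2.resize(p[...,::-1],(784,588)))
grab('top');parts()
plan([(604,-301,29,100)])
E
```

```text
[ 603.49250576 -300.89924493  227.04794845   99.60335067]
zt 723 ((407.54620361328125, -154.46109008789062), (53.100425720214844, 23.918996810913086), 88.56766510009766) [157. 156. 148.]
zt 18 ((534.0562744140625, -240.00634765625), (29.927324295043945, 29.733617782592773), 88.21923065185547) [60. 62. 66.]
zt 21 ((398.62799072265625, -227.5501708984375), (19.661724090576172, 25.153194427490234), 88.19380950927734) [170. 134.  91.]
[{"tx":-0,"ty":0,"tz":0.99,"ax":0,"ay":0,"az":-0},{"tx":-0,"ty":0,"tz":0.99,"ax":0,"ay":0,"az":-0},{"tx":-0,"ty":0,"tz":0.99,"ax":0,"ay":0,"az":-0},{"tx":-0,"ty":0,"tz":0.99,"ax":0,"ay":0,"az":-0},{"tx":-0.01,"ty":0,"tz":0.99,"ax":0,"ay":0,"az":-0}]
[{"tx":-0,"ty":0,"tz":0.99,"ax":0,"ay":0,"az":-0},{"tx":-0.01,"ty":0.01,"tz":0.99,"ax":0,"ay":0,"az":-0},{"tx":-0,"ty":0,"tz":1,"ax":0,"ay":0,"az":-0}]
end [ 603.9 -300.9   29.    99.6]
```

View pics/w3.png

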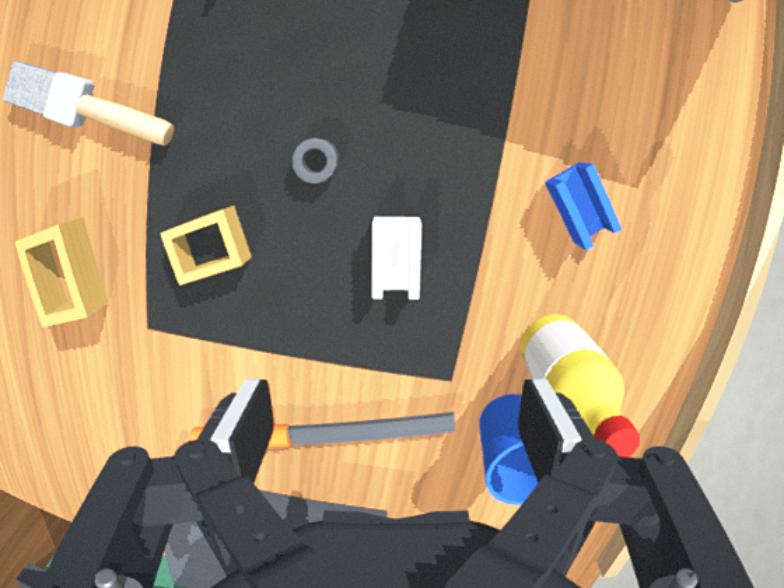

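The channel (397,258) is centred and aligned with the gripper. Descend and grip.

Call:
{"fn": "step_arm", "kwargs": {"moves": [{"tx": 0, "ty": 0, "tz": 0.99, "ax": 0, "ay": 0, "az": 0}, {"tx": 0, "ty": 0, "tz": 0.99, "ax": 0, "ay": 0, "az": 0}, {"tx": 0, "ty": 0, "tz": 0.99, "ax": 0, "ay": 0, "az": 0}, {"tx": 0, "ty": 0, "tz": 0.99, "ax": 0, "ay": 0, "az": 0}, {"tx": 0, "ty": 0, "tz": 0.99, "ax": 0, "ay": 0, "az": 0}]}}

```text
clock: 17.52
eef_pos: [603.8, -300.3, 103.0]
tcp_rot: [3.141, 0.0, 1.739]
contact_force: [1.0, -1.1, -0.2]
opening: 1.0
grasp_force: 0.0
```

Call:
{"fn": "step_arm", "kwargs": {"moves": [{"tx": 0, "ty": 0, "tz": 0.99, "ax": 0, "ay": 0, "az": 0}, {"tx": 0, "ty": 0, "tz": 0.99, "ax": 0, "ay": 0, "az": 0}, {"tx": 0, "ty": 0, "tz": 0.96, "ax": 0, "ay": 0, "az": 0}, {"tx": 0, "ty": 0, "tz": 0, "ax": 0, "ay": 0, "az": 0}, {"tx": 0, "ty": 0, "tz": 0, "ax": 0, "ay": 0, "az": 0}]}}

```text
clock: 18.15
eef_pos: [604.2, -300.9, 31.0]
tcp_rot: [3.141, 0.0, 1.739]
contact_force: [0.4, -0.5, 0.3]
opening: 0.999
grasp_force: 0.0
```

Call:
{"fn": "step_arm", "kwargs": {"moves": [{"tx": 0, "ty": 0, "tz": 0, "ax": 0, "ay": 0, "az": 0}, {"tx": 0, "ty": 0, "tz": 0, "ax": 0, "ay": 0, "az": 0}, {"tx": 0, "ty": 0, "tz": 0, "ax": 0, "ay": 0, "az": 0}, {"tx": 0, "ty": 0, "tz": 0, "ax": 0, "ay": 0, "az": 0}, {"tx": 0, "ty": 0, "tz": 0, "ax": 0, "ay": 0, "az": 0}], "gripper": 0, "newtons": 50}}

```text
clock: 18.77
eef_pos: [604.2, -301.3, 30.7]
tcp_rot: [3.141, 0.001, 1.738]
contact_force: [-1.1, 0.5, 5.8]
opening: 0.388
grasp_force: 51.2
```

Call:
{"fn": "step_arm", "kwargs": {"moves": [{"tx": 0, "ty": 0, "tz": -0.5, "ax": 0, "ay": 0, "az": 0}, {"tx": 0, "ty": 0, "tz": -1, "ax": 0, "ay": 0, "az": 0}, {"tx": 0, "ty": 0, "tz": -1, "ax": 0, "ay": 0, "az": 0}, {"tx": 0, "ty": 0, "tz": -1, "ax": 0, "ay": 0, "az": 0}, {"tx": 0, "ty": 0, "tz": -1, "ax": 0, "ay": 0, "az": 0}]}}

```text
clock: 19.4
eef_pos: [603.5, -301.0, 143.8]
tcp_rot: [-3.142, -0.0, 1.738]
contact_force: [0.5, -0.9, -1.1]
opening: 0.389
grasp_force: 50.3
```

Call:
{"fn": "step_arm", "kwargs": {"moves": [{"tx": 0, "ty": 0, "tz": -1, "ax": 0, "ay": 0, "az": 0}, {"tx": 0, "ty": 0, "tz": -1, "ax": 0, "ay": 0, "az": 0}, {"tx": 0, "ty": 0, "tz": -0.7, "ax": 0, "ay": 0, "az": 0}, {"tx": 0, "ty": 0, "tz": 0, "ax": 0, "ay": 0, "az": 0}]}}

```text
clock: 19.9
eef_pos: [604.3, -301.4, 211.6]
tcp_rot: [3.14, 0.002, 1.738]
contact_force: [0.3, -0.1, -0.4]
opening: 0.388
grasp_force: 50.3
```

```bash
python3 - <<'E'
from h import *
print(pose(),tray(-20,-48))
plan([(*tray(-20,-48),205,174.8)])
E
```

```text
[ 604.34825413 -301.37907503  211.60659524   99.6074789 ] [569.13194818  95.11020047]
[{"tx":0.99,"ty":0.08,"tz":0.02,"ax":0,"ay":0,"az":-0.05},{"tx":0.98,"ty":0.16,"tz":0.02,"ax":0,"ay":0,"az":-0.05},{"tx":0.97,"ty":0.23,"tz":0.02,"ax":0,"ay":0,"az":-0.05},{"tx":0.95,"ty":0.31,"tz":0.02,"ax":0,"ay":0,"az":-0.05},{"tx":0.92,"ty":0.38,"tz":0.02,"ax":0,"ay":0,"az":-0.05}]
[{"tx":0.97,"ty":0.5,"tz":0.02,"ax":0,"ay":0,"az":-0.06},{"tx":0.92,"ty":0.59,"tz":0.02,"ax":0,"ay":0,"az":-0.06},{"tx":0.99,"ty":0.77,"tz":0.02,"ax":0,"ay":0,"az":-0.07},{"tx":0.9,"ty":0.87,"tz":0.02,"ax":0,"ay":0,"az":-0.07},{"tx":0.8,"ty":0.96,"tz":0.02,"ax":0,"ay":0,"az":-0.07}]
[{"tx":0.55,"ty":0.84,"tz":0.01,"ax":0,"ay":0,"az":-0.05},{"tx":0.48,"ty":0.88,"tz":0.01,"ax":0,"ay":0,"az":-0.05},{"tx":0.41,"ty":0.91,"tz":0.01,"ax":0,"ay":0,"az":-0.05},{"tx":0.34,"ty":0.94,"tz":0.02,"ax":0,"ay":0,"az":-0.05},{"tx":0.27,"ty":0.96,"tz":0.01,"ax":0,"ay":0,"az":-0.06}]
end [569.1  95.  205.1 175.2]
```

Call:
{"fn": "step_arm", "kwargs": {"moves": [{"tx": 0.99, "ty": 0.08, "tz": 0, "ax": 0, "ay": 0, "az": -0.05}, {"tx": 0.98, "ty": 0.16, "tz": 0, "ax": 0, "ay": 0, "az": -0.05}, {"tx": 0.97, "ty": 0.23, "tz": 0, "ax": 0, "ay": 0, "az": -0.05}, {"tx": 0.95, "ty": 0.31, "tz": 0, "ax": 0, "ay": 0, "az": -0.05}, {"tx": 0.92, "ty": 0.38, "tz": 0, "ax": 0, "ay": 0, "az": -0.05}]}}

```text
clock: 20.52
eef_pos: [591.9, -176.1, 208.7]
tcp_rot: [-3.14, -0.002, 2.134]
contact_force: [0.3, 0.7, -0.6]
opening: 0.383
grasp_force: 50.4
```

Call:
{"fn": "step_arm", "kwargs": {"moves": [{"tx": 0.97, "ty": 0.5, "tz": 0, "ax": 0, "ay": 0, "az": -0.06}, {"tx": 0.92, "ty": 0.59, "tz": 0, "ax": 0, "ay": 0, "az": -0.06}, {"tx": 0.99, "ty": 0.77, "tz": 0, "ax": 0, "ay": 0, "az": -0.07}, {"tx": 0.9, "ty": 0.87, "tz": 0, "ax": 0, "ay": 0, "az": -0.07}, {"tx": 0.8, "ty": 0.96, "tz": 0, "ax": 0, "ay": 0, "az": -0.07}]}}

```text
clock: 21.15
eef_pos: [578.8, -28.2, 208.8]
tcp_rot: [-3.141, -0.002, 2.653]
contact_force: [-0.2, 0.8, -0.8]
opening: 0.389
grasp_force: 50.4
```

Call:
{"fn": "step_arm", "kwargs": {"moves": [{"tx": 0.55, "ty": 0.84, "tz": 0, "ax": 0, "ay": 0, "az": -0.05}, {"tx": 0.48, "ty": 0.88, "tz": 0, "ax": 0, "ay": 0, "az": -0.05}, {"tx": 0.41, "ty": 0.91, "tz": 0, "ax": 0, "ay": 0, "az": -0.05}, {"tx": 0.34, "ty": 0.94, "tz": 0, "ax": 0, "ay": 0, "az": -0.05}, {"tx": 0.27, "ty": 0.96, "tz": 0, "ax": 0, "ay": 0, "az": -0.06}]}}

```text
clock: 21.78
eef_pos: [567.6, 96.1, 208.8]
tcp_rot: [-3.141, -0.002, 3.061]
contact_force: [0.3, 0.4, -0.9]
opening: 0.386
grasp_force: 50.4
```

Call:
{"fn": "step_arm", "kwargs": {"moves": [{"tx": 0, "ty": 0, "tz": 0, "ax": 0, "ay": 0, "az": 0}, {"tx": 0, "ty": 0, "tz": 0, "ax": 0, "ay": 0, "az": 0}]}}

```text
clock: 22.02
eef_pos: [568.1, 94.9, 209.3]
tcp_rot: [-3.141, -0.001, 3.057]
contact_force: [-0.1, -0.8, -0.6]
opening: 0.388
grasp_force: 50.4
```

```bash
python3 - <<'E'
from h import *
print(pose())
p,d=grab('wrist');cv2.imwrite('pics/w4.png',cv2.resize(p[...,::-1],(784,588)))
plan([(*tray(-20,-48),113,174.8)])
E
```

```text
[568.09657098  94.91610495 209.3112047  175.14673637]
[{"tx":-0.01,"ty":0,"tz":0.97,"ax":0,"ay":0,"az":0},{"tx":-0.01,"ty":0.01,"tz":0.96,"ax":0,"ay":0,"az":0},{"tx":-0.01,"ty":0,"tz":0.97,"ax":0,"ay":0,"az":0},{"tx":-0,"ty":0.01,"tz":0.96,"ax":0,"ay":0,"az":0}]
end [569.   95.1 113.  175.1]
```

View pics/w4.png

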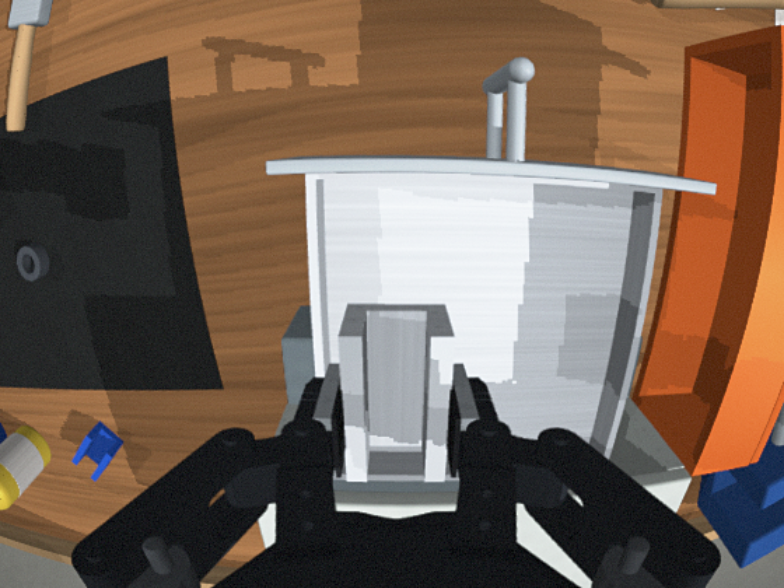

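Call:
{"fn": "step_arm", "kwargs": {"moves": [{"tx": -0.01, "ty": 0, "tz": 0.97, "ax": 0, "ay": 0, "az": 0}, {"tx": -0.01, "ty": 0, "tz": 0.96, "ax": 0, "ay": 0, "az": 0}, {"tx": -0.01, "ty": 0, "tz": 0.97, "ax": 0, "ay": 0, "az": 0}, {"tx": 0, "ty": 0, "tz": 0.96, "ax": 0, "ay": 0, "az": 0}, {"tx": 0, "ty": 0, "tz": 0.06, "ax": 0, "ay": 0, "az": 0}]}}

```text
clock: 22.7
eef_pos: [568.8, 94.3, 110.8]
tcp_rot: [-3.141, -0.002, 3.056]
contact_force: [0.1, -0.4, -0.6]
opening: 0.39
grasp_force: 51.2
```

Call:
{"fn": "step_arm", "kwargs": {"moves": [{"tx": 0, "ty": 0, "tz": 0, "ax": 0, "ay": 0, "az": 0}, {"tx": 0, "ty": 0, "tz": 0, "ax": 0, "ay": 0, "az": 0}]}}

```text
clock: 22.95
eef_pos: [569.5, 95.0, 112.4]
tcp_rot: [3.142, 0.001, 3.057]
contact_force: [-0.3, -0.5, -0.7]
opening: 0.381
grasp_force: 51.2
```

Call:
{"fn": "step_arm", "kwargs": {"moves": [{"tx": 0, "ty": 0, "tz": 0.04, "ax": 0, "ay": 0, "az": 0}, {"tx": 0, "ty": 0, "tz": 0, "ax": 0, "ay": 0, "az": 0}, {"tx": 0, "ty": 0, "tz": 0, "ax": 0, "ay": 0, "az": 0}, {"tx": 0, "ty": 0, "tz": 0, "ax": 0, "ay": 0, "az": 0}], "gripper": 0.52}}

```text
clock: 23.45
eef_pos: [569.2, 95.3, 111.1]
tcp_rot: [-3.142, 0.0, 3.058]
contact_force: [0.2, 0.8, -1.0]
opening: 0.521
grasp_force: 0.0
```

Call:
{"fn": "step_arm", "kwargs": {"moves": [{"tx": 0, "ty": 0, "tz": -0.8, "ax": 0, "ay": 0, "az": 0}, {"tx": 0, "ty": 0, "tz": -1, "ax": 0, "ay": 0, "az": 0}, {"tx": 0, "ty": 0, "tz": -1, "ax": 0, "ay": 0, "az": 0}, {"tx": 0, "ty": 0, "tz": -1, "ax": 0, "ay": 0, "az": 0}, {"tx": 0, "ty": 0, "tz": -0.8, "ax": 0, "ay": 0, "az": 0}]}}

```text
clock: 24.08
eef_pos: [569.4, 95.4, 227.2]
tcp_rot: [3.141, 0.001, 3.058]
contact_force: [-0.3, -0.8, -0.0]
opening: 0.519
grasp_force: 0.0
```

```bash
python3 - <<'E'
from h import *
print(pose())
grab('top');parts()
f=np.load('last_top.npz')
cv2.imwrite('pics/t5.png',cv2.resize(f['p'][80:290,130:410][...,::-1],(784,588),interpolation=cv2.INTER_CUBIC))
plan([(454,-315.7,225,27)])
E
```

```text
[569.37919817  95.36765494 227.15977408 175.21242559]
zt 18 ((534.0225219726562, -239.5349578857422), (30.78417205810547, 29.61562156677246), 89.81379699707031) [61. 61. 66.]
zt 28 ((454.4498291015625, -316.0123291015625), (57.146514892578125, 44.86515426635742), 25.339502334594727) [129. 101.  40.]
zt 21 ((398.5545654296875, -227.71929931640625), (16.512775421142578, 27.481721878051758), 75.72508239746094) [183. 143.  96.]
[{"tx":0.19,"ty":-0.99,"tz":0.01,"ax":0,"ay":0,"az":0.1},{"tx":0.03,"ty":-0.95,"tz":0.01,"ax":0,"ay":0,"az":0.09},{"tx":-0.1,"ty":-0.94,"tz":0.01,"ax":0,"ay":0,"az":0.09},{"tx":-0.25,"ty":-0.98,"tz":0.01,"ax":0,"ay":0,"az":0.1},{"tx":-0.4,"ty":-0.93,"tz":0.01,"ax":0,"ay":0,"az":0.1}]
[{"tx":-0.59,"ty":-0.94,"tz":0.01,"ax":0,"ay":0,"az":0.11},{"tx":-0.74,"ty":-0.82,"tz":0.01,"ax":0,"ay":0,"az":0.11},{"tx":-0.87,"ty":-0.68,"tz":0.01,"ax":0,"ay":0,"az":0.11},{"tx":-0.98,"ty":-0.52,"tz":0.01,"ax":0,"ay":0,"az":0.1},{"tx":-0.91,"ty":-0.32,"tz":0.01,"ax":0,"ay":0,"az":0.09}]
[{"tx":-0.95,"ty":-0.19,"tz":0.01,"ax":0,"ay":0,"az":0.09},{"tx":-0.97,"ty":-0.05,"tz":0.01,"ax":0,"ay":0,"az":0.09},{"tx":-0.96,"ty":0.09,"tz":0.01,"ax":0,"ay":0,"az":0.09},{"tx":-0.94,"ty":0.22,"tz":0.01,"ax":0,"ay":0,"az":0.09},{"tx":-0.9,"ty":0.35,"tz":0.02,"ax":0,"ay":0,"az":0.1}]
[{"tx":-0.84,"ty":0.49,"tz":0.01,"ax":0,"ay":0,"az":0.09},{"tx":-0.76,"ty":0.6,"tz":0.02,"ax":0,"ay":0,"az":0.1}]
end [ 454.  -315.7  224.9   26.7]
```

View pics/t5.png

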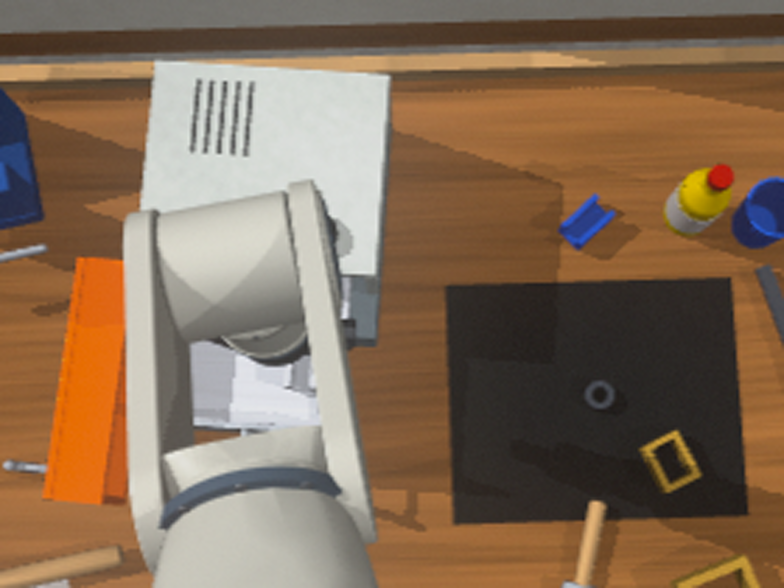

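The frame (670,461) is unmoved, so I go there with the gripper open.

Call:
{"fn": "step_arm", "kwargs": {"moves": [{"tx": 0.19, "ty": -0.99, "tz": 0, "ax": 0, "ay": 0, "az": 0.1}, {"tx": 0.03, "ty": -0.95, "tz": 0, "ax": 0, "ay": 0, "az": 0.09}, {"tx": -0.1, "ty": -0.94, "tz": 0, "ax": 0, "ay": 0, "az": 0.09}, {"tx": -0.25, "ty": -0.98, "tz": 0, "ax": 0, "ay": 0, "az": 0.1}, {"tx": -0.4, "ty": -0.93, "tz": 0, "ax": 0, "ay": 0, "az": 0.1}], "gripper": 1}}

```text
clock: 24.75
eef_pos: [535.5, -24.0, 225.5]
tcp_rot: [-3.141, -0.0, 2.299]
contact_force: [0.6, -0.3, -0.0]
opening: 1.0
grasp_force: 0.0
```

Call:
{"fn": "step_arm", "kwargs": {"moves": [{"tx": -0.59, "ty": -0.94, "tz": 0, "ax": 0, "ay": 0, "az": 0.11}, {"tx": -0.74, "ty": -0.82, "tz": 0, "ax": 0, "ay": 0, "az": 0.11}, {"tx": -0.87, "ty": -0.68, "tz": 0, "ax": 0, "ay": 0, "az": 0.11}, {"tx": -0.98, "ty": -0.52, "tz": 0, "ax": 0, "ay": 0, "az": 0.1}, {"tx": -0.91, "ty": -0.32, "tz": 0, "ax": 0, "ay": 0, "az": 0.09}]}}

```text
clock: 25.38
eef_pos: [498.6, -153.9, 225.6]
tcp_rot: [-3.141, -0.0, 1.482]
contact_force: [0.0, 0.2, -0.3]
opening: 1.001
grasp_force: 0.0
```

Call:
{"fn": "step_arm", "kwargs": {"moves": [{"tx": -0.95, "ty": -0.19, "tz": 0, "ax": 0, "ay": 0, "az": 0.09}, {"tx": -0.97, "ty": -0.05, "tz": 0, "ax": 0, "ay": 0, "az": 0.09}, {"tx": -0.96, "ty": 0.09, "tz": 0, "ax": 0, "ay": 0, "az": 0.09}, {"tx": -0.94, "ty": 0.22, "tz": 0, "ax": 0, "ay": 0, "az": 0.09}, {"tx": -0.9, "ty": 0.35, "tz": 0, "ax": 0, "ay": 0, "az": 0.1}]}}

```text
clock: 26.0
eef_pos: [465.6, -269.9, 225.5]
tcp_rot: [-3.141, 0.0, 0.76]
contact_force: [0.2, -0.8, 0.9]
opening: 1.0
grasp_force: 0.0
```

Call:
{"fn": "step_arm", "kwargs": {"moves": [{"tx": -0.84, "ty": 0.49, "tz": 0, "ax": 0, "ay": 0, "az": 0.09}, {"tx": -0.76, "ty": 0.6, "tz": 0, "ax": 0, "ay": 0, "az": 0.1}, {"tx": 0, "ty": 0, "tz": 0, "ax": 0, "ay": 0, "az": 0}, {"tx": 0, "ty": 0, "tz": 0, "ax": 0, "ay": 0, "az": 0}]}}

```text
clock: 26.5
eef_pos: [452.6, -315.3, 225.7]
tcp_rot: [-3.141, 0.0, 0.469]
contact_force: [-0.3, -0.1, 0.6]
opening: 0.999
grasp_force: 0.0
```

```bash
python3 - <<'E'
from h import *
print(pose())
p,d=grab('wrist');cv2.imwrite('pics/w6.png',cv2.resize(p[...,::-1],(784,588)))
plan([(454.2,-315.8,29,26.7)])
E
```

```text
[ 452.5703117  -315.33255608  225.65013782   26.84405968]
[{"tx":0.01,"ty":0.01,"tz":0.98,"ax":0,"ay":0,"az":0},{"tx":0,"ty":0.01,"tz":0.98,"ax":0,"ay":0,"az":0},{"tx":0.01,"ty":0.01,"tz":0.98,"ax":0,"ay":0,"az":0},{"tx":0,"ty":0,"tz":0.99,"ax":0,"ay":0,"az":0},{"tx":0.01,"ty":0.01,"tz":0.98,"ax":0,"ay":0,"az":0}]
[{"tx":0,"ty":0,"tz":0.99,"ax":0,"ay":0,"az":0},{"tx":0.01,"ty":0.01,"tz":0.98,"ax":0,"ay":0,"az":0},{"tx":0,"ty":0,"tz":0.99,"ax":0,"ay":0,"az":0}]
end [ 454.1 -315.8   29.    26.8]
```

View pics/w6.png

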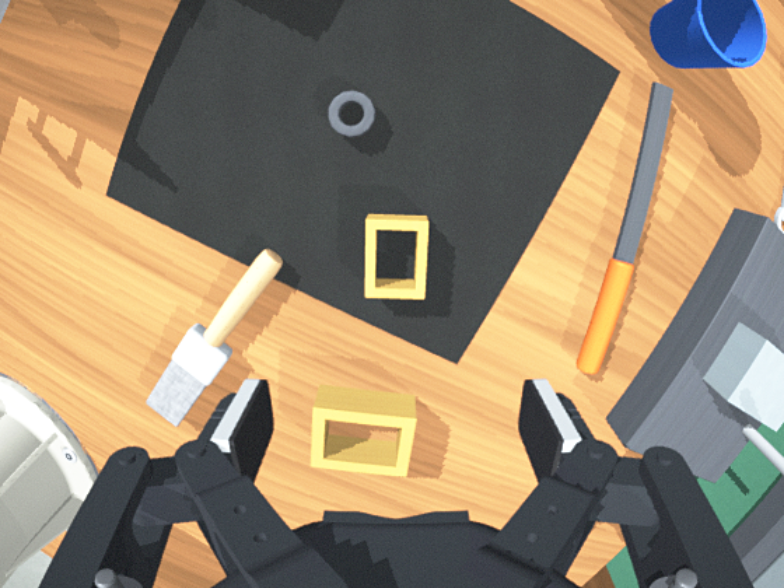

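The frame (397,258) is centred and aligned, and the large decoy (363,430) is clear of the gripper. Grip, lift, carry.

Call:
{"fn": "step_arm", "kwargs": {"moves": [{"tx": 0.01, "ty": 0.01, "tz": 0.98, "ax": 0, "ay": 0, "az": 0}, {"tx": 0, "ty": 0.01, "tz": 0.98, "ax": 0, "ay": 0, "az": 0}, {"tx": 0.01, "ty": 0.01, "tz": 0.98, "ax": 0, "ay": 0, "az": 0}, {"tx": 0, "ty": 0, "tz": 0.98, "ax": 0, "ay": 0, "az": 0}, {"tx": 0, "ty": 0, "tz": 0.98, "ax": 0, "ay": 0, "az": 0}]}}

```text
clock: 27.18
eef_pos: [453.8, -315.5, 102.8]
tcp_rot: [3.142, -0.0, 0.469]
contact_force: [0.4, 0.1, 0.3]
opening: 1.004
grasp_force: 0.0
```

Call:
{"fn": "step_arm", "kwargs": {"moves": [{"tx": 0, "ty": 0, "tz": 0.98, "ax": 0, "ay": 0, "az": 0}, {"tx": 0, "ty": 0, "tz": 0.98, "ax": 0, "ay": 0, "az": 0}, {"tx": 0, "ty": 0, "tz": 0.98, "ax": 0, "ay": 0, "az": 0}, {"tx": 0, "ty": 0, "tz": 0, "ax": 0, "ay": 0, "az": 0}, {"tx": 0, "ty": 0, "tz": 0, "ax": 0, "ay": 0, "az": 0}]}}

```text
clock: 27.8
eef_pos: [454.0, -316.2, 30.7]
tcp_rot: [3.141, -0.0, 0.467]
contact_force: [0.1, 0.2, 0.9]
opening: 0.999
grasp_force: 0.0
```

Call:
{"fn": "step_arm", "kwargs": {"moves": [{"tx": 0, "ty": 0, "tz": 0, "ax": 0, "ay": 0, "az": 0}, {"tx": 0, "ty": 0, "tz": 0, "ax": 0, "ay": 0, "az": 0}, {"tx": 0, "ty": 0, "tz": 0, "ax": 0, "ay": 0, "az": 0}, {"tx": 0, "ty": 0, "tz": 0, "ax": 0, "ay": 0, "az": 0}, {"tx": 0, "ty": 0, "tz": 0, "ax": 0, "ay": 0, "az": 0}], "gripper": 0, "newtons": 60}}

```text
clock: 28.42
eef_pos: [453.8, -316.6, 30.9]
tcp_rot: [3.141, -0.001, 0.466]
contact_force: [-1.2, 0.9, 6.1]
opening: 0.5
grasp_force: 61.1
```

Call:
{"fn": "step_arm", "kwargs": {"moves": [{"tx": 0, "ty": 0, "tz": -0.5, "ax": 0, "ay": 0, "az": 0}, {"tx": 0, "ty": 0, "tz": -1, "ax": 0, "ay": 0, "az": 0}, {"tx": 0, "ty": 0, "tz": -1, "ax": 0, "ay": 0, "az": 0}, {"tx": 0, "ty": 0, "tz": -1, "ax": 0, "ay": 0, "az": 0}, {"tx": 0, "ty": 0, "tz": -1, "ax": 0, "ay": 0, "az": 0}]}}

```text
clock: 29.05
eef_pos: [453.3, -316.3, 144.0]
tcp_rot: [3.141, -0.0, 0.466]
contact_force: [0.7, -0.4, -1.6]
opening: 0.502
grasp_force: 61.4
```

Call:
{"fn": "step_arm", "kwargs": {"moves": [{"tx": 0, "ty": 0, "tz": -1, "ax": 0, "ay": 0, "az": 0}, {"tx": 0, "ty": 0, "tz": -1, "ax": 0, "ay": 0, "az": 0}, {"tx": 0, "ty": 0, "tz": -0.7, "ax": 0, "ay": 0, "az": 0}, {"tx": 0, "ty": 0, "tz": 0, "ax": 0, "ay": 0, "az": 0}]}}

```text
clock: 29.55
eef_pos: [454.0, -316.7, 211.4]
tcp_rot: [3.139, -0.001, 0.466]
contact_force: [-0.7, -1.1, -1.7]
opening: 0.501
grasp_force: 61.6
```

```bash
python3 - <<'E'
from h import *
print(pose(),tray(-20,42))
plan([(*tray(-20,42),210,174.8)])
E
```

```text
[ 453.99512496 -316.74558075  211.42689067   26.70787261] [577.2888804  184.73979635]
[{"tx":0.84,"ty":-0.98,"tz":0,"ax":0,"ay":0,"az":-0.1},{"tx":0.98,"ty":-0.84,"tz":0,"ax":0,"ay":0,"az":-0.1},{"tx":0.96,"ty":-0.59,"tz":0,"ax":0,"ay":0,"az":-0.09},{"tx":0.97,"ty":-0.42,"tz":0,"ax":0,"ay":0,"az":-0.08},{"tx":0.95,"ty":-0.28,"tz":0,"ax":0,"ay":0,"az":-0.08}]
[{"tx":0.98,"ty":-0.15,"tz":0,"ax":0,"ay":0,"az":-0.08},{"tx":0.99,"ty":-0.03,"tz":0,"ax":0,"ay":0,"az":-0.08},{"tx":0.99,"ty":0.09,"tz":0,"ax":0,"ay":0,"az":-0.08},{"tx":0.97,"ty":0.22,"tz":0,"ax":0,"ay":0,"az":-0.08},{"tx":0.93,"ty":0.34,"tz":0.01,"ax":0,"ay":0,"az":-0.08}]
[{"tx":0.98,"ty":0.5,"tz":0.01,"ax":0,"ay":0,"az":-0.09},{"tx":0.9,"ty":0.64,"tz":0,"ax":0,"ay":0,"az":-0.09},{"tx":0.94,"ty":0.88,"tz":0.01,"ax":0,"ay":0,"az":-0.1},{"tx":0.66,"ty":0.85,"tz":0,"ax":0,"ay":0,"az":-0.09},{"tx":0.53,"ty":0.93,"tz":0.01,"ax":0,"ay":0,"az":-0.09}]
[{"tx":0.4,"ty":1,"tz":0,"ax":0,"ay":0,"az":-0.08},{"tx":0.2,"ty":0.78,"tz":0,"ax":0,"ay":0,"az":-0.06},{"tx":0.13,"ty":0.8,"tz":0.01,"ax":0,"ay":0,"az":-0.07},{"tx":0.04,"ty":0.8,"tz":0,"ax":0,"ay":0,"az":-0.06},{"tx":-0.04,"ty":0.81,"tz":0.01,"ax":0,"ay":0,"az":-0.07}]
end [577.2 184.8 209.9 175.2]
```

Call:
{"fn": "step_arm", "kwargs": {"moves": [{"tx": 0.84, "ty": -0.98, "tz": 0, "ax": 0, "ay": 0, "az": -0.1}, {"tx": 0.98, "ty": -0.84, "tz": 0, "ax": 0, "ay": 0, "az": -0.1}, {"tx": 0.96, "ty": -0.59, "tz": 0, "ax": 0, "ay": 0, "az": -0.09}, {"tx": 0.97, "ty": -0.42, "tz": 0, "ax": 0, "ay": 0, "az": -0.08}, {"tx": 0.95, "ty": -0.28, "tz": 0, "ax": 0, "ay": 0, "az": -0.08}]}}

```text
clock: 30.18
eef_pos: [487.1, -175.4, 208.9]
tcp_rot: [-3.14, 0.0, 1.177]
contact_force: [0.3, -0.1, -2.6]
opening: 0.501
grasp_force: 61.6
```

Call:
{"fn": "step_arm", "kwargs": {"moves": [{"tx": 0.98, "ty": -0.15, "tz": 0, "ax": 0, "ay": 0, "az": -0.08}, {"tx": 0.99, "ty": -0.03, "tz": 0, "ax": 0, "ay": 0, "az": -0.08}, {"tx": 0.99, "ty": 0.09, "tz": 0, "ax": 0, "ay": 0, "az": -0.08}, {"tx": 0.97, "ty": 0.22, "tz": 0, "ax": 0, "ay": 0, "az": -0.08}, {"tx": 0.93, "ty": 0.34, "tz": 0, "ax": 0, "ay": 0, "az": -0.08}]}}

```text
clock: 30.8
eef_pos: [516.9, -55.3, 208.9]
tcp_rot: [-3.14, -0.001, 1.806]
contact_force: [0.7, -0.2, -2.0]
opening: 0.5
grasp_force: 61.6
```

Call:
{"fn": "step_arm", "kwargs": {"moves": [{"tx": 0.98, "ty": 0.5, "tz": 0, "ax": 0, "ay": 0, "az": -0.09}, {"tx": 0.9, "ty": 0.64, "tz": 0, "ax": 0, "ay": 0, "az": -0.09}, {"tx": 0.94, "ty": 0.88, "tz": 0, "ax": 0, "ay": 0, "az": -0.1}, {"tx": 0.66, "ty": 0.85, "tz": 0, "ax": 0, "ay": 0, "az": -0.09}, {"tx": 0.53, "ty": 0.93, "tz": 0, "ax": 0, "ay": 0, "az": -0.09}]}}

```text
clock: 31.42
eef_pos: [550.6, 81.5, 208.7]
tcp_rot: [-3.14, -0.001, 2.529]
contact_force: [-0.0, -1.8, -1.3]
opening: 0.505
grasp_force: 61.6
```

Call:
{"fn": "step_arm", "kwargs": {"moves": [{"tx": 0.4, "ty": 1, "tz": 0, "ax": 0, "ay": 0, "az": -0.08}, {"tx": 0.2, "ty": 0.78, "tz": 0, "ax": 0, "ay": 0, "az": -0.06}, {"tx": 0.13, "ty": 0.8, "tz": 0, "ax": 0, "ay": 0, "az": -0.07}, {"tx": 0.04, "ty": 0.8, "tz": 0, "ax": 0, "ay": 0, "az": -0.06}, {"tx": -0.04, "ty": 0.81, "tz": 0, "ax": 0, "ay": 0, "az": -0.07}]}}

```text
clock: 32.05
eef_pos: [576.1, 185.7, 208.6]
tcp_rot: [-3.141, -0.002, 3.061]
contact_force: [0.5, 0.5, -1.8]
opening: 0.502
grasp_force: 61.6
```

Call:
{"fn": "step_arm", "kwargs": {"moves": [{"tx": 0, "ty": 0, "tz": 0, "ax": 0, "ay": 0, "az": 0}, {"tx": 0, "ty": 0, "tz": 0, "ax": 0, "ay": 0, "az": 0}]}}

```text
clock: 32.3
eef_pos: [576.0, 184.7, 209.1]
tcp_rot: [-3.141, -0.002, 3.056]
contact_force: [-0.0, -0.2, -1.3]
opening: 0.498
grasp_force: 61.5
```

```bash
python3 - <<'E'
from h import *
print(pose())
p,d=grab('wrist');cv2.imwrite('pics/w7.png',cv2.resize(p[...,::-1],(784,588)))
plan([(*tray(-20,42),111,174.8)])
E
```

```text
[576.0015699  184.65669774 209.12454625 175.11127611]
[{"tx":-0.01,"ty":0,"tz":0.98,"ax":0,"ay":0,"az":0},{"tx":-0.01,"ty":0,"tz":0.98,"ax":0,"ay":0,"az":0},{"tx":-0.01,"ty":0.01,"tz":0.99,"ax":0,"ay":0,"az":0},{"tx":-0.02,"ty":0,"tz":0.98,"ax":0,"ay":0,"az":0}]
end [577.4 184.6 111.1 175.1]
```

View pics/w7.png

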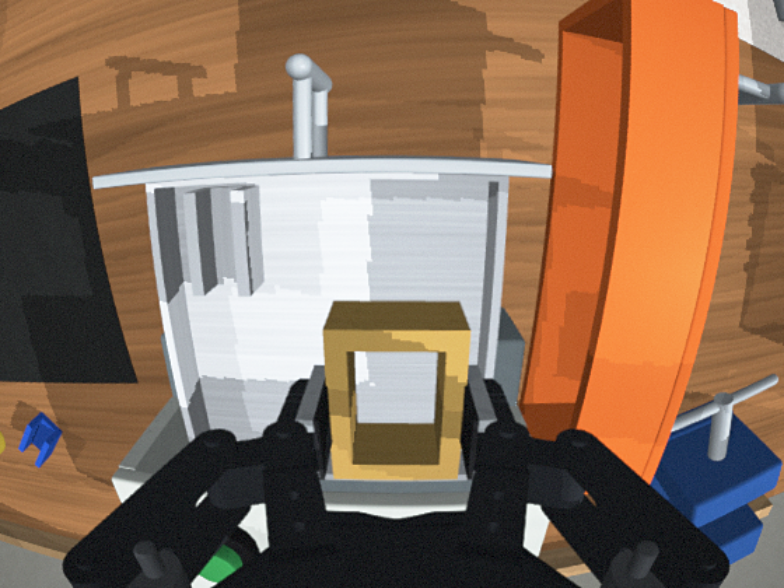

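The frame is held over the empty left half of the tray, and the channel lies inside the tray at (222,240). Lower and release.

Call:
{"fn": "step_arm", "kwargs": {"moves": [{"tx": -0.01, "ty": 0, "tz": 0.98, "ax": 0, "ay": 0, "az": 0}, {"tx": -0.01, "ty": 0, "tz": 0.98, "ax": 0, "ay": 0, "az": 0}, {"tx": -0.01, "ty": 0, "tz": 0.98, "ax": 0, "ay": 0, "az": 0}, {"tx": -0.01, "ty": 0, "tz": 0.98, "ax": 0, "ay": 0, "az": 0}, {"tx": 0, "ty": 0, "tz": 0, "ax": 0, "ay": 0, "az": 0}]}}

```text
clock: 32.98
eef_pos: [577.2, 184.2, 111.0]
tcp_rot: [-3.141, -0.001, 3.056]
contact_force: [0.2, -0.9, -2.0]
opening: 0.501
grasp_force: 64.5
```

Call:
{"fn": "step_arm", "kwargs": {"moves": [{"tx": 0, "ty": 0, "tz": 0.04, "ax": 0, "ay": 0, "az": 0}, {"tx": 0, "ty": 0, "tz": 0, "ax": 0, "ay": 0, "az": 0}]}}

```text
clock: 33.22
eef_pos: [577.6, 184.8, 111.3]
tcp_rot: [3.142, 0.0, 3.057]
contact_force: [-0.2, 0.6, -1.5]
opening: 0.498
grasp_force: 64.5
```

Call:
{"fn": "step_arm", "kwargs": {"moves": [{"tx": 0, "ty": 0, "tz": 0, "ax": 0, "ay": 0, "az": 0}, {"tx": 0, "ty": 0, "tz": 0, "ax": 0, "ay": 0, "az": 0}, {"tx": 0, "ty": 0, "tz": 0, "ax": 0, "ay": 0, "az": 0}, {"tx": 0, "ty": 0, "tz": 0, "ax": 0, "ay": 0, "az": 0}], "gripper": 0.62, "newtons": 40}}

```text
clock: 33.72
eef_pos: [577.7, 185.2, 111.1]
tcp_rot: [3.142, 0.0, 3.058]
contact_force: [-1.1, 0.3, -0.4]
opening: 0.621
grasp_force: 0.0
```

Call:
{"fn": "step_arm", "kwargs": {"moves": [{"tx": 0, "ty": 0, "tz": -0.8, "ax": 0, "ay": 0, "az": 0}, {"tx": 0, "ty": 0, "tz": -1, "ax": 0, "ay": 0, "az": 0}, {"tx": 0, "ty": 0, "tz": -1, "ax": 0, "ay": 0, "az": 0}, {"tx": 0, "ty": 0, "tz": -1, "ax": 0, "ay": 0, "az": 0}, {"tx": 0, "ty": 0, "tz": -0.8, "ax": 0, "ay": 0, "az": 0}]}}

```text
clock: 34.35
eef_pos: [577.8, 185.2, 227.2]
tcp_rot: [3.141, 0.001, 3.058]
contact_force: [0.5, 0.1, -0.6]
opening: 0.618
grasp_force: 0.0
```

```bash
python3 - <<'E'
from h import *
print(pose())
plan([(460.4,154.5,225,174.8)])
E
```

```text
[577.79456735 185.23434444 227.1578444  175.21149018]
[{"tx":0.92,"ty":-0.32,"tz":0.02,"ax":0,"ay":0,"az":0},{"tx":0.91,"ty":-0.32,"tz":0.02,"ax":0,"ay":0,"az":0},{"tx":0.92,"ty":-0.33,"tz":0.02,"ax":0,"ay":0,"az":0},{"tx":0.91,"ty":-0.32,"tz":0.01,"ax":0,"ay":0,"az":0},{"tx":0.92,"ty":-0.33,"tz":0.02,"ax":0,"ay":0,"az":0}]
end [460.3 154.4 224.9 175.2]
```

Call:
{"fn": "step_arm", "kwargs": {"moves": [{"tx": 0.92, "ty": -0.32, "tz": 0, "ax": 0, "ay": 0, "az": 0}, {"tx": 0.91, "ty": -0.32, "tz": 0, "ax": 0, "ay": 0, "az": 0}, {"tx": 0.92, "ty": -0.33, "tz": 0, "ax": 0, "ay": 0, "az": 0}, {"tx": 0.91, "ty": -0.32, "tz": 0, "ax": 0, "ay": 0, "az": 0}, {"tx": 0.92, "ty": -0.33, "tz": 0, "ax": 0, "ay": 0, "az": 0}], "gripper": 1}}

```text
clock: 34.98
eef_pos: [459.4, 154.2, 226.1]
tcp_rot: [3.142, 0.0, 3.058]
contact_force: [0.1, 0.5, 0.1]
opening: 1.002
grasp_force: 0.0
```

```bash
python3 - <<'E'
from h import *
p0=pose(); print(p0)
a=np.radians(Y0);Rm=np.array([[np.cos(a),-np.sin(a)],[np.sin(a),np.cos(a)]])
for n in('scene','top'):
    p,d=grab(n); v,u=np.mgrid[0:420,0:560]; P=w(n,u,v); q=P[d>0]
    l=(q[:,:2]-[593.4,141.1])@Rm
    for lo,hi in((-85,0),(0,85)):
        m=(abs(l[:,0])<86)&(l[:,1]>lo)&(l[:,1]<hi)&(q[:,2]>98)&(q[:,2]<125)
        if m.sum(): print(n,lo,m.sum(),cv2.minAreaRect(l[m].astype(np.float32)),np.percentile(q[m,2],[5,50,95]))
    if n=='scene': cv2.imwrite('pics/s8.png',cv2.resize(p[120:330,180:460][...,::-1],(784,588),interpolation=cv2.INTER_CUBIC))
plan([(460.4,154.5,126,174.8)])
E
```

```text
[459.36939344 154.17069583 226.0832284  175.21110837]
scene -85 135 ((-56.298583984375, -37.2834587097168), (57.83257293701172, 72.88506317138672), 0.48113447427749634) [ 99.44216299 105.60508995 109.49707805]
scene 0 158 ((-23.58452606201172, 37.40882110595703), (110.83427429199219, 61.575286865234375), 18.80205535888672) [ 99.21695617 104.807926   108.20594495]
top -85 100 ((-55.48199462890625, -53.394439697265625), (34.15665817260742, 55.90350341796875), 88.63139343261719) [100.11957004 107.78316434 110.80926394]
top 0 77 ((-13.749462127685547, 40.01458740234375), (43.07457733154297, 45.79981231689453), 89.15447998046875) [ 99.54918233 105.17095381 108.17225869]
[{"tx":-0.02,"ty":0.01,"tz":1,"ax":0,"ay":0,"az":0},{"tx":-0.02,"ty":0.01,"tz":1,"ax":0,"ay":0,"az":0},{"tx":-0.03,"ty":0.01,"tz":1,"ax":0,"ay":0,"az":0},{"tx":-0.02,"ty":0.01,"tz":1,"ax":0,"ay":0,"az":0}]
end [460.4 154.6 125.9 175.2]
```

View pics/s8.png

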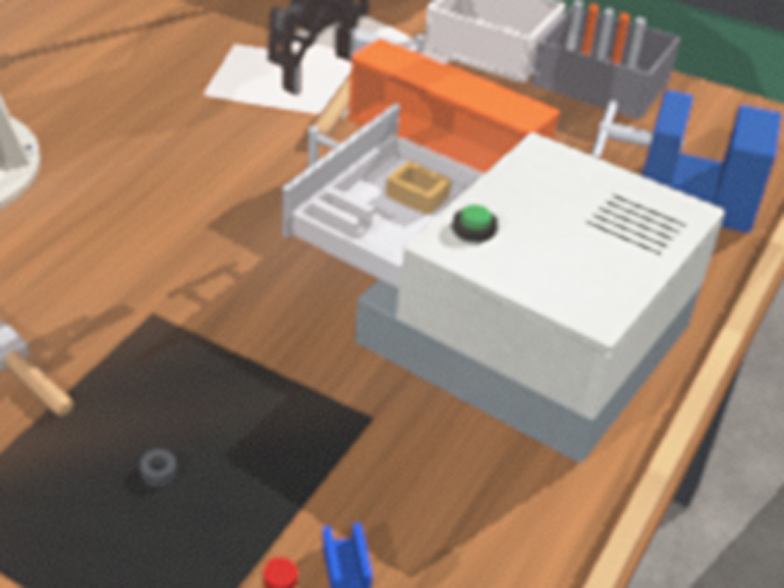

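Both parts lie flat side by side in the tray: channel at (340,215), frame at (418,186). I grip the tray handle and push it home.

Call:
{"fn": "step_arm", "kwargs": {"moves": [{"tx": -0.02, "ty": 0.02, "tz": 1, "ax": 0, "ay": 0, "az": 0}, {"tx": -0.02, "ty": 0.02, "tz": 1, "ax": 0, "ay": 0, "az": 0}, {"tx": -0.02, "ty": 0.01, "tz": 1, "ax": 0, "ay": 0, "az": 0}, {"tx": 0, "ty": 0, "tz": 1, "ax": 0, "ay": 0, "az": 0}, {"tx": 0, "ty": 0, "tz": 0, "ax": 0, "ay": 0, "az": 0}]}}

```text
clock: 35.7
eef_pos: [461.4, 155.3, 124.7]
tcp_rot: [-3.14, -0.003, 3.058]
contact_force: [-0.4, 0.3, -0.2]
opening: 1.004
grasp_force: 0.0
```

Call:
{"fn": "step_arm", "kwargs": {"moves": [{"tx": 0, "ty": 0, "tz": 0, "ax": 0, "ay": 0, "az": 0}, {"tx": 0, "ty": 0, "tz": 0, "ax": 0, "ay": 0, "az": 0}, {"tx": 0, "ty": 0, "tz": 0, "ax": 0, "ay": 0, "az": 0}, {"tx": 0, "ty": 0, "tz": 0, "ax": 0, "ay": 0, "az": 0}, {"tx": 0, "ty": 0, "tz": 0, "ax": 0, "ay": 0, "az": 0}], "gripper": 0}}

```text
clock: 36.33
eef_pos: [461.9, 155.1, 126.5]
tcp_rot: [-3.141, 0.0, 3.058]
contact_force: [0.3, -2.6, 5.7]
opening: 0.116
grasp_force: 38.9
```

```bash
python3 - <<'E'
from h import *
p=pose(); print(p)
plan([(625.0,139.9,p[2],p[3])],step=14)
E
```

```text
[461.90636207 155.13764471 126.50664997 175.22744084]
[{"tx":-0.55,"ty":-0.01,"tz":0,"ax":0,"ay":0,"az":-0},{"tx":-0.55,"ty":-0,"tz":0,"ax":0,"ay":0,"az":-0},{"tx":-0.55,"ty":-0.01,"tz":0,"ax":0,"ay":0,"az":-0},{"tx":-0.54,"ty":-0,"tz":0,"ax":0,"ay":0,"az":-0},{"tx":-0.55,"ty":-0.01,"tz":0,"ax":0,"ay":0,"az":-0}]
[{"tx":-0.54,"ty":-0,"tz":0,"ax":0,"ay":0,"az":-0},{"tx":-0.55,"ty":-0.01,"tz":0,"ax":0,"ay":0,"az":-0},{"tx":-0.54,"ty":-0,"tz":0,"ax":0,"ay":0,"az":-0},{"tx":-0.55,"ty":-0.01,"tz":0,"ax":0,"ay":0,"az":-0},{"tx":-0.54,"ty":-0,"tz":0,"ax":0,"ay":0,"az":-0}]
[{"tx":-0.55,"ty":-0.01,"tz":0,"ax":0,"ay":0,"az":-0},{"tx":-0.54,"ty":-0,"tz":0,"ax":0,"ay":0,"az":-0}]
end [625.  140.  126.5 175.2]
```

Call:
{"fn": "step_arm", "kwargs": {"moves": [{"tx": -0.3, "ty": 0, "tz": 0, "ax": 0, "ay": 0, "az": 0}, {"tx": -0.5, "ty": 0, "tz": 0, "ax": 0, "ay": 0, "az": 0}, {"tx": -0.55, "ty": -0.01, "tz": 0, "ax": 0, "ay": 0, "az": 0}, {"tx": -0.55, "ty": -0.01, "tz": 0, "ax": 0, "ay": 0, "az": 0}, {"tx": -0.55, "ty": -0.01, "tz": 0, "ax": 0, "ay": 0, "az": 0}]}}

```text
clock: 36.95
eef_pos: [523.1, 149.5, 126.5]
tcp_rot: [-3.142, 0.0, 3.058]
contact_force: [-1.0, -0.4, 5.5]
opening: 0.117
grasp_force: 39.0
```

Call:
{"fn": "step_arm", "kwargs": {"moves": [{"tx": -0.55, "ty": -0.01, "tz": 0, "ax": 0, "ay": 0, "az": 0}, {"tx": -0.55, "ty": 0, "tz": 0, "ax": 0, "ay": 0, "az": 0}, {"tx": -0.55, "ty": -0.01, "tz": 0, "ax": 0, "ay": 0, "az": 0}, {"tx": -0.55, "ty": 0, "tz": 0, "ax": 0, "ay": 0, "az": 0}, {"tx": -0.55, "ty": -0.01, "tz": 0, "ax": 0, "ay": 0, "az": 0}]}}

```text
clock: 37.58
eef_pos: [591.8, 143.1, 126.6]
tcp_rot: [3.141, 0.0, 3.058]
contact_force: [-1.6, 1.5, 5.3]
opening: 0.116
grasp_force: 39.1
```

Call:
{"fn": "step_arm", "kwargs": {"moves": [{"tx": -0.5, "ty": 0, "tz": 0, "ax": 0, "ay": 0, "az": 0}, {"tx": -0.4, "ty": 0, "tz": 0, "ax": 0, "ay": 0, "az": 0}, {"tx": -0.3, "ty": 0, "tz": 0, "ax": 0, "ay": 0, "az": 0}, {"tx": -0.18, "ty": 0, "tz": 0, "ax": 0, "ay": 0, "az": 0}, {"tx": 0, "ty": 0, "tz": 0, "ax": 0, "ay": 0, "az": 0}]}}

```text
clock: 38.2
eef_pos: [625.5, 140.1, 126.5]
tcp_rot: [-3.141, -0.001, 3.058]
contact_force: [-4.1, -1.1, 7.8]
opening: 0.113
grasp_force: 39.4
```

Call:
{"fn": "step_arm", "kwargs": {"moves": [{"tx": -0.06, "ty": 0, "tz": 0, "ax": 0, "ay": 0, "az": 0}, {"tx": 0, "ty": 0, "tz": 0, "ax": 0, "ay": 0, "az": 0}, {"tx": 0, "ty": 0, "tz": 0, "ax": 0, "ay": 0, "az": 0}]}}

```text
clock: 38.58
eef_pos: [625.5, 140.0, 126.5]
tcp_rot: [-3.141, -0.003, 3.058]
contact_force: [-9.2, 0.1, 11.7]
opening: 0.116
grasp_force: 39.8
```

Call:
{"fn": "step_arm", "kwargs": {"moves": [{"tx": 0, "ty": 0, "tz": 0, "ax": 0, "ay": 0, "az": 0}, {"tx": 0, "ty": 0, "tz": 0, "ax": 0, "ay": 0, "az": 0}, {"tx": 0, "ty": 0, "tz": 0, "ax": 0, "ay": 0, "az": 0}, {"tx": 0, "ty": 0, "tz": 0, "ax": 0, "ay": 0, "az": 0}, {"tx": 0, "ty": 0, "tz": -0.6, "ax": 0, "ay": 0, "az": 0}], "gripper": 1}}

```text
clock: 39.2
eef_pos: [626.3, 139.9, 140.4]
tcp_rot: [-3.141, -0.002, 3.058]
contact_force: [0.2, -0.1, 0.2]
opening: 0.999
grasp_force: 0.0
```

Call:
{"fn": "step_arm", "kwargs": {"moves": [{"tx": 0, "ty": 0, "tz": -1, "ax": 0, "ay": 0, "az": 0}, {"tx": 0, "ty": 0, "tz": -1, "ax": 0, "ay": 0, "az": 0}, {"tx": 0, "ty": 0, "tz": -1, "ax": 0, "ay": 0, "az": 0}, {"tx": 0, "ty": 0, "tz": -0.6, "ax": 0, "ay": 0, "az": 0}, {"tx": 0, "ty": 0, "tz": 0, "ax": 0, "ay": 0, "az": 0}]}}

```text
clock: 39.83
eef_pos: [627.7, 140.3, 232.6]
tcp_rot: [3.141, 0.002, 3.058]
contact_force: [-0.6, -0.5, -0.6]
opening: 0.994
grasp_force: 0.0
```

```bash
python3 - <<'E'
from h import *
p=pose(); print(p)
q,d=grab('top')
v,u=np.mgrid[0:420,0:560];P=w('top',u,v)
g=q.astype(int);o=((g[...,0]>150)&(g[...,2]<90)&(g[...,0]-g[...,1]>60)&(u>130)&(u<200)&(v>150)&(v<270)&(abs(P[...,2]-158)<8)).astype(np.uint8)
n,l,s,c=cv2.connectedComponentsWithStats(o); i=1+s[1:,4].argmax()
x=w('top',u[l==i],v[l==i],158.); print('door',cv2.minAreaRect(x[:,:2].astype(np.float32)),dh(1.605))
plan([(463,388.2,225,81.6)])
E
```

```text
[627.72458061 140.25403973 232.58382189 175.20763781]
door ((489.7266845703125, 317.9717102050781), (48.11145782470703, 126.84935760498047), 82.9974594116211) [462.67902138 386.44013881]
[{"tx":0.74,"ty":0.93,"tz":0.03,"ax":0,"ay":0,"az":0.1},{"tx":0.87,"ty":0.81,"tz":0.02,"ax":0,"ay":0,"az":0.1},{"tx":0.99,"ty":0.66,"tz":0.03,"ax":0,"ay":0,"az":0.11},{"tx":0.95,"ty":0.42,"tz":0.02,"ax":0,"ay":0,"az":0.09},{"tx":1,"ty":0.28,"tz":0.02,"ax":0,"ay":0,"az":0.09}]
[{"tx":0.89,"ty":0.12,"tz":0.02,"ax":0,"ay":0,"az":0.08},{"tx":0.89,"ty":0.01,"tz":0.02,"ax":0,"ay":0,"az":0.08},{"tx":0.89,"ty":-0.11,"tz":0.02,"ax":0,"ay":0,"az":0.08},{"tx":0.87,"ty":-0.22,"tz":0.02,"ax":0,"ay":0,"az":0.08},{"tx":0.83,"ty":-0.32,"tz":0.02,"ax":0,"ay":0,"az":0.08}]
[{"tx":0.78,"ty":-0.42,"tz":0.02,"ax":0,"ay":0,"az":0.08},{"tx":0.73,"ty":-0.52,"tz":0.01,"ax":0,"ay":0,"az":0.07}]
end [463.  388.2 225.   81.6]
```

Call:
{"fn": "step_arm", "kwargs": {"moves": [{"tx": 0.74, "ty": 0.93, "tz": 0, "ax": 0, "ay": 0, "az": 0.1}, {"tx": 0.87, "ty": 0.81, "tz": 0, "ax": 0, "ay": 0, "az": 0.1}, {"tx": 0.99, "ty": 0.66, "tz": 0, "ax": 0, "ay": 0, "az": 0.11}, {"tx": 0.95, "ty": 0.42, "tz": 0, "ax": 0, "ay": 0, "az": 0.09}, {"tx": 1, "ty": 0.28, "tz": 0, "ax": 0, "ay": 0, "az": 0.09}]}}

```text
clock: 40.5
eef_pos: [548.0, 258.2, 229.6]
tcp_rot: [-3.14, -0.001, 2.284]
contact_force: [-0.8, 0.6, -0.6]
opening: 1.003
grasp_force: 0.0
```

Call:
{"fn": "step_arm", "kwargs": {"moves": [{"tx": 0.89, "ty": 0.12, "tz": 0, "ax": 0, "ay": 0, "az": 0.08}, {"tx": 0.89, "ty": 0.01, "tz": 0, "ax": 0, "ay": 0, "az": 0.08}, {"tx": 0.89, "ty": -0.11, "tz": 0, "ax": 0, "ay": 0, "az": 0.08}, {"tx": 0.87, "ty": -0.22, "tz": 0, "ax": 0, "ay": 0, "az": 0.08}, {"tx": 0.83, "ty": -0.32, "tz": 0, "ax": 0, "ay": 0, "az": 0.08}]}}

```text
clock: 41.12
eef_pos: [486.4, 351.2, 229.6]
tcp_rot: [-3.14, 0.001, 1.656]
contact_force: [0.7, -0.8, 0.2]
opening: 0.999
grasp_force: 0.0
```

Call:
{"fn": "step_arm", "kwargs": {"moves": [{"tx": 0.78, "ty": -0.42, "tz": 0, "ax": 0, "ay": 0, "az": 0.08}, {"tx": 0.73, "ty": -0.52, "tz": 0, "ax": 0, "ay": 0, "az": 0.07}, {"tx": 0, "ty": 0, "tz": 0, "ax": 0, "ay": 0, "az": 0}, {"tx": 0, "ty": 0, "tz": 0, "ax": 0, "ay": 0, "az": 0}]}}

```text
clock: 41.62
eef_pos: [462.8, 387.6, 230.2]
tcp_rot: [-3.141, 0.001, 1.427]
contact_force: [-0.8, 0.0, 0.4]
opening: 1.001
grasp_force: 0.0
```

```bash
python3 - <<'E'
from h import *
p=pose(); print(p)
plan([(463.5,388.2,128,81.6)])
E
```

```text
[462.83963074 387.57327687 230.21527347  81.73740864]
[{"tx":0.01,"ty":0,"tz":0.82,"ax":0,"ay":0,"az":0},{"tx":0,"ty":0.01,"tz":0.82,"ax":0,"ay":0,"az":0},{"tx":0.01,"ty":0,"tz":0.82,"ax":0,"ay":0,"az":0},{"tx":0,"ty":0.01,"tz":0.81,"ax":0,"ay":0,"az":0},{"tx":0.01,"ty":0,"tz":0.82,"ax":0,"ay":0,"az":0}]
end [463.4 388.2 128.   81.7]
```

Call:
{"fn": "step_arm", "kwargs": {"moves": [{"tx": 0, "ty": 0.01, "tz": 0.82, "ax": 0, "ay": 0, "az": 0}, {"tx": 0, "ty": 0.01, "tz": 0.82, "ax": 0, "ay": 0, "az": 0}, {"tx": 0.01, "ty": 0, "tz": 0.82, "ax": 0, "ay": 0, "az": 0}, {"tx": 0.01, "ty": 0, "tz": 0.82, "ax": 0, "ay": 0, "az": 0}, {"tx": 0, "ty": 0, "tz": 0.8, "ax": 0, "ay": 0, "az": 0}]}}

```text
clock: 42.25
eef_pos: [464.0, 387.6, 128.1]
tcp_rot: [-3.141, 0.001, 1.425]
contact_force: [0.6, -0.2, -0.9]
opening: 1.002
grasp_force: 0.0
```

Call:
{"fn": "step_arm", "kwargs": {"moves": [{"tx": 0, "ty": 0, "tz": 0, "ax": 0, "ay": 0, "az": 0}, {"tx": 0, "ty": 0, "tz": 0, "ax": 0, "ay": 0, "az": 0}, {"tx": 0, "ty": 0, "tz": 0, "ax": 0, "ay": 0, "az": 0}, {"tx": 0, "ty": 0, "tz": 0, "ax": 0, "ay": 0, "az": 0}, {"tx": 0, "ty": 0, "tz": 0, "ax": 0, "ay": 0, "az": 0}], "gripper": 0}}

```text
clock: 42.88
eef_pos: [464.3, 388.7, 129.8]
tcp_rot: [3.14, -0.001, 1.425]
contact_force: [2.4, -3.1, 3.2]
opening: 0.115
grasp_force: 39.1
```

```bash
python3 - <<'E'
from h import *
p=pose();print(p)
from scipy.optimize import minimize_scalar
t=minimize_scalar(lambda t:np.hypot(*(dh(t)-p[:2])),bounds=(-.1,1.75),method='bounded');print(t.x,t.fun,dh(t.x)-p[:2])
o=p[:2]-dh(t.x)
ths=np.linspace(t.x,-.005,13)[1:]
plan([(*(dh(a)+np.array([1,.5])),p[2],p[3]-np.degrees(a-t.x)) for a in ths],step=20,turn=8)
E
```

```text
[464.32777419 388.72446847 129.83726885  81.61891334]
1.6166359351810722 0.19080465316308384 [-0.16127621  0.10196274]
[{"tx":-0.6,"ty":-0.21,"tz":0,"ax":0,"ay":0,"az":-0.04},{"tx":-0.58,"ty":-0.24,"tz":0,"ax":0,"ay":0,"az":-0.05},{"tx":-0.61,"ty":-0.23,"tz":0,"ax":0,"ay":0,"az":-0.04},{"tx":-0.6,"ty":-0.27,"tz":0,"ax":0,"ay":0,"az":-0.04},{"tx":-0.61,"ty":-0.22,"tz":0,"ax":0,"ay":0,"az":-0.04}]
[{"tx":-0.6,"ty":-0.26,"tz":0,"ax":0,"ay":0,"az":-0.05},{"tx":-0.61,"ty":-0.22,"tz":0,"ax":0,"ay":0,"az":-0.04},{"tx":-0.6,"ty":-0.27,"tz":0,"ax":0,"ay":0,"az":-0.04},{"tx":-0.62,"ty":-0.22,"tz":0,"ax":0,"ay":0,"az":-0.05},{"tx":-0.59,"ty":-0.26,"tz":0,"ax":0,"ay":0,"az":-0.04}]
[{"tx":-0.62,"ty":-0.23,"tz":0,"ax":0,"ay":0,"az":-0.04},{"tx":-0.6,"ty":-0.26,"tz":0,"ax":0,"ay":0,"az":-0.05},{"tx":-0.61,"ty":-0.23,"tz":0,"ax":0,"ay":0,"az":-0.04},{"tx":-0.59,"ty":-0.26,"tz":0,"ax":0,"ay":0,"az":-0.04},{"tx":-0.62,"ty":-0.22,"tz":0,"ax":0,"ay":0,"az":-0.04}]
[{"tx":-0.6,"ty":-0.26,"tz":0,"ax":0,"ay":0,"az":-0.05},{"tx":-0.61,"ty":-0.23,"tz":0,"ax":0,"ay":0,"az":-0.04},{"tx":-0.6,"ty":-0.26,"tz":0,"ax":0,"ay":0,"az":-0.04},{"tx":-0.61,"ty":-0.22,"tz":0,"ax":0,"ay":0,"az":-0.05},{"tx":-0.6,"ty":-0.27,"tz":0,"ax":0,"ay":0,"az":-0.04}]
[{"tx":-0.61,"ty":-0.22,"tz":0,"ax":0,"ay":0,"az":-0.04},{"tx":-0.6,"ty":-0.26,"tz":0,"ax":0,"ay":0,"az":-0.05},{"tx":-0.61,"ty":-0.23,"tz":0,"ax":0,"ay":0,"az":-0.04},{"tx":-0.6,"ty":-0.26,"tz":0,"ax":0,"ay":0,"az":-0.04}]
end [551.1  49.7 129.8 174.3]
```

Call:
{"fn": "step_arm", "kwargs": {"moves": [{"tx": -0.6, "ty": -0.21, "tz": 0, "ax": 0, "ay": 0, "az": -0.04}, {"tx": -0.58, "ty": -0.24, "tz": 0, "ax": 0, "ay": 0, "az": -0.05}, {"tx": -0.61, "ty": -0.23, "tz": 0, "ax": 0, "ay": 0, "az": -0.04}, {"tx": -0.6, "ty": -0.27, "tz": 0, "ax": 0, "ay": 0, "az": -0.04}, {"tx": -0.61, "ty": -0.22, "tz": 0, "ax": 0, "ay": 0, "az": -0.04}]}}

```text
clock: 43.5
eef_pos: [434.0, 314.4, 129.8]
tcp_rot: [3.14, -0.001, 1.756]
contact_force: [2.2, 0.0, 4.3]
opening: 0.116
grasp_force: 40.3
```

Call:
{"fn": "step_arm", "kwargs": {"moves": [{"tx": -0.6, "ty": -0.26, "tz": 0, "ax": 0, "ay": 0, "az": -0.05}, {"tx": -0.61, "ty": -0.22, "tz": 0, "ax": 0, "ay": 0, "az": -0.04}, {"tx": -0.6, "ty": -0.27, "tz": 0, "ax": 0, "ay": 0, "az": -0.04}, {"tx": -0.62, "ty": -0.22, "tz": 0, "ax": 0, "ay": 0, "az": -0.05}, {"tx": -0.59, "ty": -0.26, "tz": 0, "ax": 0, "ay": 0, "az": -0.04}]}}

```text
clock: 44.12
eef_pos: [429.7, 233.4, 129.8]
tcp_rot: [3.138, 0.0, 2.102]
contact_force: [5.5, 1.3, -1.3]
opening: 0.114
grasp_force: 40.0
```

Call:
{"fn": "step_arm", "kwargs": {"moves": [{"tx": -0.62, "ty": -0.23, "tz": 0, "ax": 0, "ay": 0, "az": -0.04}, {"tx": -0.6, "ty": -0.26, "tz": 0, "ax": 0, "ay": 0, "az": -0.05}, {"tx": -0.61, "ty": -0.23, "tz": 0, "ax": 0, "ay": 0, "az": -0.04}, {"tx": -0.59, "ty": -0.26, "tz": 0, "ax": 0, "ay": 0, "az": -0.04}, {"tx": -0.62, "ty": -0.22, "tz": 0, "ax": 0, "ay": 0, "az": -0.04}]}}

```text
clock: 44.75
eef_pos: [452.6, 155.3, 129.8]
tcp_rot: [3.139, 0.001, 2.432]
contact_force: [1.0, 1.5, 2.9]
opening: 0.117
grasp_force: 40.4
```

```bash
python3 - <<'E'
from h import *
p=pose();print(p)
from scipy.optimize import minimize_scalar
t=minimize_scalar(lambda t:np.hypot(*(dh(t)-p[:2])),bounds=(-.1,1.75),method='bounded');print(t.x,t.fun,dh(t.x)-p[:2])
E
```

```text
[452.6328672  155.33285819 129.80311877 139.31945928]
0.6026925108119412 1.8443171649716201 [-1.66008732 -0.80350227]
```

Call:
{"fn": "step_arm", "kwargs": {"moves": [{"tx": -0.6, "ty": -0.26, "tz": 0, "ax": 0, "ay": 0, "az": -0.05}, {"tx": -0.61, "ty": -0.23, "tz": 0, "ax": 0, "ay": 0, "az": -0.04}, {"tx": -0.6, "ty": -0.26, "tz": 0, "ax": 0, "ay": 0, "az": -0.04}, {"tx": -0.61, "ty": -0.22, "tz": 0, "ax": 0, "ay": 0, "az": -0.05}, {"tx": -0.6, "ty": -0.27, "tz": 0, "ax": 0, "ay": 0, "az": -0.04}]}}

```text
clock: 45.38
eef_pos: [500.1, 89.2, 129.8]
tcp_rot: [3.139, 0.003, 2.777]
contact_force: [6.6, 8.8, -2.3]
opening: 0.115
grasp_force: 39.9
```

Call:
{"fn": "step_arm", "kwargs": {"moves": [{"tx": -0.61, "ty": -0.22, "tz": 0, "ax": 0, "ay": 0, "az": -0.04}, {"tx": -0.6, "ty": -0.26, "tz": 0, "ax": 0, "ay": 0, "az": -0.05}, {"tx": -0.61, "ty": -0.23, "tz": 0, "ax": 0, "ay": 0, "az": -0.04}, {"tx": -0.5, "ty": -0.22, "tz": 0, "ax": 0, "ay": 0, "az": -0.04}, {"tx": 0, "ty": 0, "tz": 0, "ax": 0, "ay": 0, "az": 0}]}}

```text
clock: 46.0
eef_pos: [549.6, 51.6, 129.8]
tcp_rot: [3.14, 0.003, 3.043]
contact_force: [1.9, 5.0, 3.1]
opening: 0.118
grasp_force: 40.6
```

Call:
{"fn": "step_arm", "kwargs": {"moves": [{"tx": 0, "ty": 0, "tz": 0, "ax": 0, "ay": 0, "az": 0}, {"tx": 0, "ty": 0, "tz": 0, "ax": 0, "ay": 0, "az": 0}]}}

```text
clock: 46.25
eef_pos: [549.2, 51.9, 129.8]
tcp_rot: [3.14, 0.003, 3.042]
contact_force: [1.6, 4.8, 1.9]
opening: 0.115
grasp_force: 40.5
```

```bash
python3 - <<'E'
from h import *
p=pose();print(p,dh(0),dh(.02))
from scipy.optimize import minimize_scalar
t=minimize_scalar(lambda t:np.hypot(*(dh(t)-p[:2])),bounds=(-.1,1.75),method='bounded');print(t.x,t.fun,dh(t.x)-p[:2])
E
```

```text
[549.20527359  51.89143567 129.84708991 174.31422382] [548.97239249  49.76869032] [544.79595106  52.20108797]
0.003535741460301916 1.9585981007683537 [-0.97474882 -1.69881466]
```

Call:
{"fn": "step_arm", "kwargs": {"moves": [{"tx": -0.1, "ty": -0.04, "tz": 0, "ax": 0, "ay": 0, "az": 0}, {"tx": 0, "ty": 0, "tz": 0, "ax": 0, "ay": 0, "az": 0}, {"tx": 0, "ty": 0, "tz": 0, "ax": 0, "ay": 0, "az": 0}]}}

```text
clock: 46.62
eef_pos: [550.0, 51.4, 129.8]
tcp_rot: [3.139, -0.001, 3.042]
contact_force: [-4.3, 10.3, 8.7]
opening: 0.117
grasp_force: 41.1
```

Call:
{"fn": "step_arm", "kwargs": {"moves": [{"tx": -0.08, "ty": -0.03, "tz": 0, "ax": 0, "ay": 0, "az": 0}, {"tx": 0, "ty": 0, "tz": 0, "ax": 0, "ay": 0, "az": 0}, {"tx": 0, "ty": 0, "tz": 0, "ax": 0, "ay": 0, "az": 0}]}}

```text
clock: 47.0
eef_pos: [550.1, 51.3, 129.7]
tcp_rot: [3.138, -0.004, 3.042]
contact_force: [-11.3, 14.9, 15.2]
opening: 0.118
grasp_force: 41.9
```

Now release, rise, and measure the button.

Call:
{"fn": "step_arm", "kwargs": {"moves": [{"tx": 0.06, "ty": 0.02, "tz": 0, "ax": 0, "ay": 0, "az": 0}, {"tx": 0, "ty": 0, "tz": 0, "ax": 0, "ay": 0, "az": 0}, {"tx": 0, "ty": 0, "tz": 0, "ax": 0, "ay": 0, "az": 0}, {"tx": 0, "ty": 0, "tz": 0, "ax": 0, "ay": 0, "az": 0}, {"tx": 0, "ty": 0, "tz": -0.6, "ax": 0, "ay": 0, "az": 0}], "gripper": 1}}

```text
clock: 47.62
eef_pos: [550.0, 49.2, 143.6]
tcp_rot: [-3.141, -0.002, 3.042]
contact_force: [-0.1, -0.1, 0.9]
opening: 1.0
grasp_force: 0.0
```

Call:
{"fn": "step_arm", "kwargs": {"moves": [{"tx": 0, "ty": 0, "tz": -1, "ax": 0, "ay": 0, "az": 0}, {"tx": 0, "ty": 0, "tz": -1, "ax": 0, "ay": 0, "az": 0}, {"tx": 0, "ty": 0, "tz": -1, "ax": 0, "ay": 0, "az": 0}, {"tx": 0, "ty": 0, "tz": -1, "ax": 0, "ay": 0, "az": 0}, {"tx": 0, "ty": 0, "tz": 0, "ax": 0, "ay": 0, "az": 0}]}}

```text
clock: 48.25
eef_pos: [552.1, 49.5, 246.8]
tcp_rot: [3.141, 0.005, 3.042]
contact_force: [0.1, -0.4, -0.6]
opening: 0.997
grasp_force: 0.0
```

Call:
{"fn": "step_arm", "kwargs": {"moves": [{"tx": 0, "ty": 0, "tz": 0, "ax": 0, "ay": 0, "az": 0}, {"tx": 0, "ty": 0, "tz": 0, "ax": 0, "ay": 0, "az": 0}, {"tx": 0, "ty": 0, "tz": 0, "ax": 0, "ay": 0, "az": 0}, {"tx": 0, "ty": 0, "tz": 0, "ax": 0, "ay": 0, "az": 0}], "gripper": 0}}

```text
clock: 48.75
eef_pos: [550.6, 49.4, 243.6]
tcp_rot: [-3.141, -0.001, 3.042]
contact_force: [0.9, -0.1, -0.6]
opening: 0.141
grasp_force: 0.0
```

```bash
python3 - <<'E'
from h import *
print(pose())
for n,b in(('top',(220,280,140,190)),('scene',(300,400,160,230))):
    q,d=grab(n); g=q.astype(int); v,u=np.mgrid[0:420,0:560];P=w(n,u,v)
    m=(g[...,1]>g[...,0]+40)&(g[...,1]>g[...,2]+30)&(u>b[0])&(u<b[1])&(v>b[2])&(v<b[3])&(abs(P[...,2]-182)<12)
    print(n,m.sum(),P[m].mean(0),(P[m].max(0)+P[m].min(0))/2,np.median(P[m][:,2]))
    if n=='top':
        o=((g[...,0]>180)&(g[...,2]<90)&(g[...,0]-g[...,1]>60)&(u>160)&(u<280)&(v>160)&(v<210)&(abs(P[...,2]-158)<8)).astype(np.uint8)
        k,l,s,c=cv2.connectedComponentsWithStats(o); i=1+s[1:,4].argmax()
        x=w('top',u[l==i],v[l==i],158.); print('door',cv2.minAreaRect(x[:,:2].astype(np.float32)))
plan([(691,71,228,174.8)])
E
```

```text
[550.58082162  49.42071259 243.57673144 174.30910089]<stdin>:6: RuntimeWarning: Mean of empty slice.
  ret = um.true_divide(
Traceback (most recent call last):
ValueError: zero-size array to reduction operation maximum which has no identity
```

```bash
python3 - <<'E'
from h import *
q,d=grab('scene'); g=q.astype(int); v,u=np.mgrid[0:420,0:560];P=w('scene',u,v)
m=(g[...,1]>g[...,0]+40)&(g[...,1]>g[...,2]+30)&(u>300)&(u<400)&(v>160)&(v<230)&(d>0)
x=P[m]; print(m.sum(),x.mean(0),(x.max(0)+x.min(0))/2,np.percentile(x[:,2],[10,50,90]))
# door top edge: orange pixels near z 158
o=(g[...,0]>150)&(g[...,2]<90)&(g[...,0]-g[...,1]>60)&(abs(P[...,2]-157)<4)&(P[...,0]>560)&(P[...,0]<690)&(P[...,1]<275)&(P[...,1]>0)
print('door',cv2.minAreaRect(P[o][:,:2].astype(np.float32)))
plan([(691.5,71,228,174.8)])
E
```

```text
69 [695.21648862  70.15969771 180.79242217] [694.71756857  71.40308827 178.8094484 ] [178.53688401 180.94034773 183.66431642]
door ((626.7159423828125, 137.33888244628906), (255.57412719726562, 57.21058654785156), 85.06616973876953)
[{"tx":-0.92,"ty":0.24,"tz":0.11,"ax":0,"ay":0,"az":-0},{"tx":-0.92,"ty":0.24,"tz":0.1,"ax":0,"ay":0,"az":-0},{"tx":-0.92,"ty":0.23,"tz":0.11,"ax":0,"ay":0,"az":-0},{"tx":-0.92,"ty":0.24,"tz":0.1,"ax":0,"ay":0,"az":-0},{"tx":-0.92,"ty":0.23,"tz":0.11,"ax":0,"ay":0,"az":-0}]
[{"tx":-0.92,"ty":0.24,"tz":0.1,"ax":0,"ay":0,"az":-0.01}]
end [691.6  71.1 228.1 175.2]
```

Call:
{"fn": "step_arm", "kwargs": {"moves": [{"tx": -0.92, "ty": 0.24, "tz": 0.1, "ax": 0, "ay": 0, "az": 0}, {"tx": -0.92, "ty": 0.24, "tz": 0.1, "ax": 0, "ay": 0, "az": 0}, {"tx": -0.92, "ty": 0.24, "tz": 0.1, "ax": 0, "ay": 0, "az": 0}, {"tx": -0.92, "ty": 0.24, "tz": 0.1, "ax": 0, "ay": 0, "az": 0}, {"tx": -0.94, "ty": 0.24, "tz": 0.1, "ax": 0, "ay": 0, "az": 0}]}}

```text
clock: 49.48
eef_pos: [669.4, 68.0, 231.3]
tcp_rot: [-3.142, -0.0, 3.042]
contact_force: [-0.2, -0.4, -0.4]
opening: -0.003
grasp_force: 0.0
```

Call:
{"fn": "step_arm", "kwargs": {"moves": [{"tx": -0.94, "ty": 0.24, "tz": 0.1, "ax": 0, "ay": 0, "az": 0}, {"tx": 0, "ty": 0, "tz": 0, "ax": 0, "ay": 0, "az": 0}, {"tx": 0, "ty": 0, "tz": 0.4, "ax": 0, "ay": 0, "az": 0}, {"tx": 0, "ty": 0, "tz": 0.3, "ax": 0, "ay": 0, "az": 0}, {"tx": 0, "ty": 0, "tz": 0, "ax": 0, "ay": 0, "az": 0}]}}

```text
clock: 50.1
eef_pos: [691.6, 71.3, 210.5]
tcp_rot: [-3.141, -0.002, 3.042]
contact_force: [-0.4, -0.4, -0.5]
opening: 0.001
grasp_force: 0.0
```

Call:
{"fn": "step_arm", "kwargs": {"moves": [{"tx": 0, "ty": 0, "tz": 0.12, "ax": 0, "ay": 0, "az": 0}, {"tx": 0, "ty": 0, "tz": 0, "ax": 0, "ay": 0, "az": 0}]}}

```text
clock: 50.35
eef_pos: [692.5, 71.4, 208.5]
tcp_rot: [-3.142, -0.0, 3.042]
contact_force: [0.3, 0.2, 0.0]
opening: 0.005
grasp_force: 0.0
```

Call:
{"fn": "step_arm", "kwargs": {"moves": [{"tx": 0, "ty": 0, "tz": 0.12, "ax": 0, "ay": 0, "az": 0}, {"tx": 0, "ty": 0, "tz": 0, "ax": 0, "ay": 0, "az": 0}]}}

```text
clock: 50.6
eef_pos: [692.9, 71.5, 205.7]
tcp_rot: [3.141, 0.001, 3.042]
contact_force: [-1.0, -0.3, 2.3]
opening: 0.001
grasp_force: 1.1
```

Call:
{"fn": "step_arm", "kwargs": {"moves": [{"tx": 0, "ty": 0, "tz": 0.12, "ax": 0, "ay": 0, "az": 0}, {"tx": 0, "ty": 0, "tz": 0, "ax": 0, "ay": 0, "az": 0}]}}

```text
clock: 50.85
eef_pos: [692.9, 71.5, 202.7]
tcp_rot: [3.141, 0.001, 3.042]
contact_force: [-0.1, 0.4, 3.2]
opening: 0.003
grasp_force: 1.9
```

Call:
{"fn": "step_arm", "kwargs": {"moves": [{"tx": 0, "ty": 0, "tz": 0.1, "ax": 0, "ay": 0, "az": 0}, {"tx": 0, "ty": 0, "tz": 0, "ax": 0, "ay": 0, "az": 0}]}}

```text
clock: 51.1
eef_pos: [692.9, 71.5, 201.0]
tcp_rot: [3.141, 0.001, 3.042]
contact_force: [-2.7, 0.1, 9.9]
opening: 0.002
grasp_force: 4.9
```

Call:
{"fn": "step_arm", "kwargs": {"moves": [{"tx": 0, "ty": 0, "tz": 0.06, "ax": 0, "ay": 0, "az": 0}, {"tx": 0, "ty": 0, "tz": 0, "ax": 0, "ay": 0, "az": 0}]}}

```text
clock: 51.35
eef_pos: [693.0, 71.5, 200.9]
tcp_rot: [3.141, 0.002, 3.042]
contact_force: [-5.4, -1.8, 18.1]
opening: -0.004
grasp_force: 9.2
```

Call:
{"fn": "step_arm", "kwargs": {"moves": [{"tx": 0, "ty": 0, "tz": -0.6, "ax": 0, "ay": 0, "az": 0}, {"tx": 0, "ty": 0, "tz": -1, "ax": 0, "ay": 0, "az": 0}, {"tx": 0, "ty": 0, "tz": -1, "ax": 0, "ay": 0, "az": 0}, {"tx": 0.8, "ty": 0, "tz": -0.8, "ax": 0, "ay": 0, "az": 0}, {"tx": 1, "ty": 0, "tz": 0, "ax": 0, "ay": 0, "az": 0}]}}

```text
clock: 51.98
eef_pos: [648.2, 76.0, 285.0]
tcp_rot: [3.141, 0.002, 3.042]
contact_force: [-0.4, -0.2, -0.1]
opening: -0.0
grasp_force: 0.0
```

Call:
{"fn": "step_arm", "kwargs": {"moves": [{"tx": 1, "ty": -1, "tz": 0, "ax": 0, "ay": 0, "az": 0}, {"tx": 1, "ty": -1, "tz": 0, "ax": 0, "ay": 0, "az": 0}, {"tx": 1, "ty": -1, "tz": 0, "ax": 0, "ay": 0, "az": 0}, {"tx": 1, "ty": -1, "tz": 0, "ax": 0, "ay": 0, "az": 0}, {"tx": 1, "ty": -1, "tz": 0, "ax": 0, "ay": 0, "az": 0}]}}

```text
clock: 52.6
eef_pos: [509.8, -36.6, 283.3]
tcp_rot: [-3.142, -0.001, 3.042]
contact_force: [0.2, -1.6, 1.4]
opening: -0.0
grasp_force: 0.0
```

Call:
{"fn": "step_arm", "kwargs": {"moves": [{"tx": 0.3, "ty": -1, "tz": 0, "ax": 0, "ay": 0, "az": 0}, {"tx": 0.3, "ty": -1, "tz": 0, "ax": 0, "ay": 0, "az": 0}, {"tx": 0, "ty": 0, "tz": 0, "ax": 0, "ay": 0, "az": 0}, {"tx": 0, "ty": 0, "tz": 0, "ax": 0, "ay": 0, "az": 0}]}}

```text
clock: 53.1
eef_pos: [491.3, -83.9, 283.5]
tcp_rot: [3.141, -0.0, 3.042]
contact_force: [0.7, 0.4, -0.6]
opening: 0.002
grasp_force: 0.0
```

```bash
python3 - <<'E'
from h import *
q,d=grab('top'); g=q.astype(int); v,u=np.mgrid[0:420,0:560];P=w('top',u,v)
o=((g[...,0]>180)&(g[...,2]<90)&(g[...,0]-g[...,1]>60)&(u>160)&(u<280)&(v>160)&(v<210)&(abs(P[...,2]-158)<8)).astype(np.uint8)
k,l,s,c=cv2.connectedComponentsWithStats(o); i=1+s[1:,4].argmax()
x=w('top',u[l==i],v[l==i],158.); print('door',cv2.minAreaRect(x[:,:2].astype(np.float32)))
m=(g[...,1]>g[...,0]+40)&(g[...,1]>g[...,2]+30)&(u>220)&(u<280)&(v>140)&(v<190); print('btn',m.sum(),np.median(P[m][:,2]))
parts()
h=w('top',u,v)
y=(u>225)&(u<275)&(v>190)&(v<225)&(P[...,2]>120)&(P[...,2]<156)
print(P[y&(P[...,0]<560)].mean(0),dh(0))
E
```

```text
door ((629.629638671875, 138.04185485839844), (249.74270629882812, 59.41499710083008), 84.80730438232422)
btn 79 181.4335542265901
zt 669 ((433.6173400878906, -83.94583129882812), (107.94935607910156, 68.09349822998047), 83.80765533447266) [167. 165. 156.]
[550.52453874  49.66617756 145.33465118] [548.97239249  49.76869032]
```

```bash
python3 -c "
from h import *
print(workorder.sign_off())"
```

```text
the job is handed in; nothing more can be done
None
```

I handed the job in: the only two parts on the mat, the channel and the frame, are in the tray, the tray is home, the door is shut and the start button was pressed fully and is back up; no verdict was returned.

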